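# Put the half-inch drive set back into its drawer tray

## Task

Put the half-inch drive set back into its foam-lined tray: the ratchet, the long extension bar, the slim tall socket and the short wide socket each go fully down, lying flat or standing upright, into the cut-out made for it, the ratchet with its head in the broad end. Set each one down, do not drop it or let it topple. The short extension bar and the big axle-nut socket do not belong to the set: leave them where they are.

Things in the scene. Friction and masses are not known exactly. Their poses are not given: they have to be found in the camera images.
- tray: Shallow black drawer tray, fixed on the worktop, 238 (x) x 262 (y) mm plus a 5 mm lip, rim 35 mm high. Origin: centre of its underside, at the worktop. Its +y axis points away from the robot, within 0.25 rad. In it lie three dark grey foam inlay modules (cut-out floors lighter grey) side by side along its x axis, in any order, headed like the tray.
- ratchet_inlay: Foam module 75 (x) x 250 (y) x 25 mm fixed in the tray; origin centre of underside, 5 mm above the worktop. Ratchet cut-out 12 mm deep (floor at module z 13), y -117 to +117, 36 wide for the handle, 54 wide from y +40 up for the head, finger recess 62 wide at y -20..20. Ratchet lies in it with its origin over x = y = 0, its +y along the module's +y; play 6 mm.
- extension_inlay: Foam module 75 (x) x 250 (y) x 25 mm fixed in the tray; origin centre of underside, 5 mm above the worktop. Straight cut-out 10 mm deep (floor at module z 15), 36 wide, y -82 to +82, finger recess 62 wide at y -20..20. The long extension bar lies in it along y, either way round, its origin over x = y = 0; play 6 mm.
- socket_inlay: Foam module 75 (x) x 250 (y) x 25 mm fixed in the tray; origin centre of underside, 5 mm above the worktop. Two round wells 18 mm deep (floor at module z 7): diameter 38 at x 0, y -60 mm for the slim socket, diameter 54 at x 0, y +55 mm for the wide one; play 6 mm.
- ratchet: Bright steel ratchet, lying, 220 mm long along its y, 350 g. Origin: middle of length and width, at its underside. Handle 24 wide, 25 high (y -110 to 50); head at the +y end 40 wide, 23 high, with a square drive standing up to z 42 at y 89. Grip across the handle near the origin. Its +y starts within 0.3 rad of pointing away from the robot (+x).
- long_extension: Bright steel extension bar, 151 mm long along its y, lying, 200 g. To the fingers it is a square bar 24 wide and 24 high all along; it does not roll. Origin: middle of length and width, at its underside. Its +y starts within 0.5 rad of pointing away from the robot (+x).
- slim_socket: Bright steel socket, slim and tall: outside diameter 26 mm, height 65 mm, standing upright with the hexagon mouth up, 120 g. Origin: centre of its underside; z axis up its middle.
- wide_socket: Bright steel socket, short and wide: outside diameter 42 mm, height 42 mm, standing upright with the hexagon mouth up, 190 g. Origin: centre of its underside; z axis up its middle.
- short_extension: Look-alike, leave alone: short extension bar, 76 mm long along its y axis, 24 mm wide and high, lying. Origin: middle of its length and width, at its underside.
- axle_socket: Look-alike, leave alone: big axle-nut socket, outside diameter 60 mm, height 62 mm, standing upright. It fits none of the wells. Origin: centre of its underside.
Things that resemble listed ones, but are neither listed nor needed, are in the scene too. What is shaped like the wide_socket but yellow is not meant.

How it is judged:
At the end, for the whole second after the job is handed in: All four at rest, released: ratchet and long bar flat in their cut-outs (12 mm along and across, 4 mm from the floor, 0.15 rad in line), both sockets upright in their own wells (10 mm, 4 mm from the floor); short bar and axle socket within 25 mm of their start, the socket standing (x of ratchet in the frame of ratchet_inlay between -0.012 and 0.012 m and y of ratchet in the frame of ratchet_inlay between -0.012 and 0.012 m and z of ratchet in the frame of ratchet_inlay below 0.017 m and angle between each of ratchet, long_extension's own z axis and vertical below 0.05 rad and angle between the y axis of ratchet and the y axis of ratchet_inlay, either way round below 0.15 rad and linear speed of each of ratchet, long_extension, slim_socket, wide_socket below 0.02 m/s and x of long_extension in the frame of extension_inlay between -0.012 and 0.012 m and y of long_extension in the frame of extension_inlay between -0.012 and 0.012 m and z of long_extension in the frame of extension_inlay below 0.019 m and angle between the y axis of long_extension and the y axis of extension_inlay, either way round below 0.15 rad and x of slim_socket in the frame of socket_inlay between -0.01 and 0.01 m and y of slim_socket in the frame of socket_inlay between -0.07 and -0.05 m and z of each of slim_socket, wide_socket in the frame of socket_inlay below 0.011 m and angle between each of slim_socket, wide_socket's own z axis and vertical below 0.1 rad and x of wide_socket in the frame of socket_inlay between -0.01 and 0.01 m and y of wide_socket in the frame of socket_inlay between 0.045 and 0.065 m and distance of each of short_extension, axle_socket from where it was at the start of the episode below 0.025 m and angle between axle_socket's own z axis and vertical below 0.2 rad); the robot touches nothing.
It fails at once if a look-alike was moved (distance of any of short_extension, axle_socket from where it was at the start of the episode above 0.03 m).
It fails at once if a thing of the set was dropped ((linear speed of ratchet above 0.8 m/s and contact force between the fingers and ratchet below 0.2 N) or (linear speed of long_extension above 0.8 m/s and contact force between the fingers and long_extension below 0.2 N) or (linear speed of slim_socket above 0.8 m/s and contact force between the fingers and slim_socket below 0.2 N) or (linear speed of wide_socket above 0.8 m/s and contact force between the fingers and wide_socket below 0.2 N)).
It fails at once if a thing of the set was toppled (angle between any of ratchet, long_extension, slim_socket, wide_socket's own z axis and vertical above 1 rad).
It also fails if it takes over 112 s, if anything falls off the work surface, if the arm or the gripper's body presses on something with over 40 N, if the wrist force passes 120 N, or if a joint passes its speed limit or range.

## Robot

A 7-joint arm with a two-finger parallel gripper is mounted at the origin on a cart in front of the work surface, level with it; the furniture and walls round the work are solid. World frame = base frame: x ahead of the robot, y to its left, z up, the work surface at z = 0. Lengths are in m, angles in rad, forces in N, time in s.
With the tool pointing down it reaches from about 0.4 to 0.75 m from the base axis. Payload 19.5 kg.
Tool frame: the origin (TCP) lies at the very end of the fingers, on their centre line; the grasp point (between the pads) lies 19 mm behind it (bot.pinch_z is the z of the grasp point in the tool frame, in m); z points along the fingers, y is the line along which they close (so a half turn about z gives the same grasp; the last joint's range is limited). The gripper opens to 85 mm and grips with 20 to 120 N. Pads are 22 mm wide; open, the fingers measure 114 mm over their backs; the gripper's body (76 mm by 85 mm) begins 54 mm behind the grasp point. The pads swing forward as they close: fully open they stand 13 mm farther back than shut.
Start: joints at [-1.253, 0.707, -0.028, 1.485, 0.022, 0.951, -0.075], TCP at [0.202, 0.538, 0.209] pointing down, gripper open.
Joint ranges: [-2.71, 2.71], [-0.32, 2.16], [-1.57, 1.52], [0, 2.45], [-1.46, 4.6], [0, 2.02], [-2.83, 2.83]. Speed limits (rad/s): [1.89, 1.89, 2.57, 2.57, 3.01, 3.01, 3.01].

## Interface

Orientations are given as a 3x3 rotation matrix whose columns are the frame's x, y, z axes.
In Python, from plant import sense, eyes, workorder, bot gives the robot as it stands.
- The arm moves only by the tool play_rows, never from a script. Its argument "commands" is text: rows parted by semicolons, each of 7 numbers parted by spaces: the shift along the tool's x, y, z in mm, then the turn, a rotation vector about the tool's x, y, z in degrees, then the finger opening in mm, from 0 to 85.4. In form: tx ty tz rx ry rz jaw; .... A call has 1 to 10 rows; each row is the pose to reach, as a shift and turn from the pose commanded when the call began, along the tool's axes at that moment; what a row does not reach only later rows make up. A row lasts 1/8 s, in which the tool goes at most 62.5 mm and 10.7 degrees, less where a joint would pass 70% of its speed; a pose out of reach is approached as far as the arm can. A call with a gripper value outside its range is refused whole. The fingers move at their own pace and stop on an object; "force" is the grip in N (left out, the last holds). Time passes only in rows, so rows that repeat a pose let the fingers close. It gives the time, the measured TCP pose, the force, the opening and the grip force at its end, in the units of the state.
- sense(): the state, without advancing time (a new reading comes with each control period).
- eyes.grab_frame(name): name is "scene" or "side" or "wrist"; returns the picture (400x640x3 uint8, blue, green, red); there is no depth.
- eyes.get_calibration(name): a dict with "fx", "fy", "cx", "cy" (pixels), "rvec" (rotation vector, rad) and "tvec" (3), from world to camera coordinates, as OpenCV has them; the wrist camera has in their place "hand_eye" (4x4, takes a point from camera to tool coordinates, whose origin is the TCP and whose axes are the flange's). Camera axes: x right, y down, z forward; pixel columns grow to the right and rows downward; lengths in m; the calibration is good to about 2 mm. A picture is of the moment at which its call begins: read the wrist's pose just before it. get_calibration takes no time and is no camera call.
- workorder.finish_job(): hands the job in; it is judged then, once.
The state is a dict: "clock": time; "joints": joint angles; "joint_velocities": joint speeds; "joint_torque": joint torques, N m; "tcp_pos": TCP position; "tcp_rot": TCP orientation; "ft_force": force on the tool from outside, world axes, zero at the start; "moment": the same for the moment, N m; "finger_gap": opening from 0.0 (shut) to 1.0 (fully open); "grasp_force": force on a finger pad.
Only numpy, scipy, OpenCV 4.12 (cv2) and the standard library are available. Lean on these libraries where they do the work, as an engineer would, in place of code of your own. Each camera call takes 0.05 s, during which the arm holds its last target. There are 200 camera calls.

## Working session

There is one attempt and no reset: what is moved stays moved. The work goes in short steps, Python scripts to look and compute and a tool call to move; the robot and the scene stay as the last step left them, time stands still between calls to the robot, and variables do not carry over. Pictures are saved under pics/ and viewed, at most 14 in all, crops included, and the job is handed in when it is done.

Besides the shell and the picture viewer there is one more tool, called after ">>>" as name(argument=value, ...) on one line, values as JSON. play_rows: Moves the arm, as the interface text tells. Its arguments: {"type":"object","properties":{"commands":{"type":"string"},"force":{"type":"number"}},"required":["commands"]}

```bash
ls; mkdir -p pics
python3 - <<'E'
from plant import sense, eyes, workorder, bot
import cv2
s=sense(); print(s, bot.pinch_z)
for n in ("scene","side","wrist"):
    cv2.imwrite(f"pics/{n}0.png",eyes.grab_frame(n)); print(n,eyes.get_calibration(n))
E
```

```text
pics
{'clock': 0.0, 'joints': array([-1.25269561,  0.70711478, -0.02765812,  1.48502066,  0.02202868,
        0.95087538, -0.07546652]), 'joint_velocities': array([-0.0011288 , -0.00020815,  0.00019407,  0.00023702, -0.00198639,
       -0.00113862,  0.00099798]), 'joint_torque': array([ 2.10228486e-04, -8.83213162e+01,  1.23460807e+00, -2.36169755e+01,
        1.69309659e-02,  6.48468689e-03,  2.04297703e-05]), 'tcp_pos': array([0.20233636, 0.53790901, 0.20821524]), 'tcp_rot': array([[-9.35995856e-01,  3.52010832e-01, -3.61923339e-04],
       [ 3.52011017e-01,  9.35995263e-01, -1.05456725e-03],
       [-3.24605636e-05, -1.11447158e-03, -9.99999378e-01]]), 'ft_force': array([0.02952285, 0.20581847, 0.41384379]), 'moment': array([-0.01937327,  0.01859462,  0.05990326]), 'grasp_force': 0.0, 'finger_gap': 1.0007773013907988} -0.0187
scene {'fx': 415.44148490698336, 'fy': 415.44148490698336, 'cx': 322.12010338075976, 'cy': 196.278977803001, 'rvec': array([ 1.96262953, -0.70108391,  0.4409606 ]), 'tvec': array([-0.42537019,  0.18842931,  0.80337252])}
side {'fx': 413.3441682205959, 'fy': 413.3441682205959, 'cx': 315.3687641981672, 'cy': 205.88877281189943, 'rvec': array([ 2.12697783, -0.65462564,  0.34448122]), 'tvec': array([-0.44963929,  0.20888029,  1.07573009])}
wrist {'fx': 294.0291696857851, 'fy': 294.0291696857851, 'cx': 321.726598507299, 'cy': 199.30550580351544, 'hand_eye': array([[ 2.12993055e-04, -9.50204327e-01, -3.11627489e-01,
         8.03914884e-02],
       [ 9.99999829e-01,  3.28569192e-05,  5.83299736e-04,
        -7.12815871e-04],
       [-5.44014814e-04, -3.11627560e-01,  9.50204172e-01,
        -1.64910523e-01],
       [ 0.00000000e+00,  0.00000000e+00,  0.00000000e+00,
         1.00000000e+00]])}
```

View pics/scene0.png

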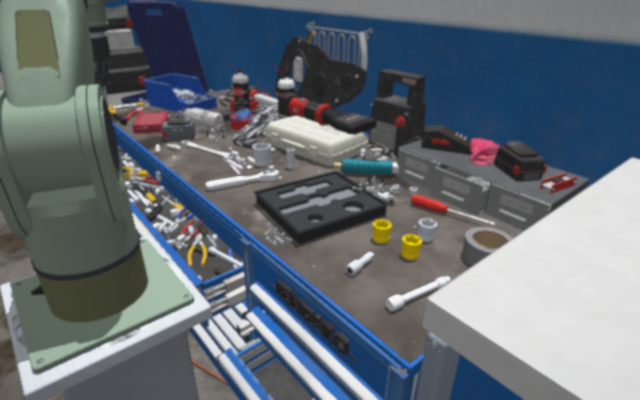

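View pics/side0.png

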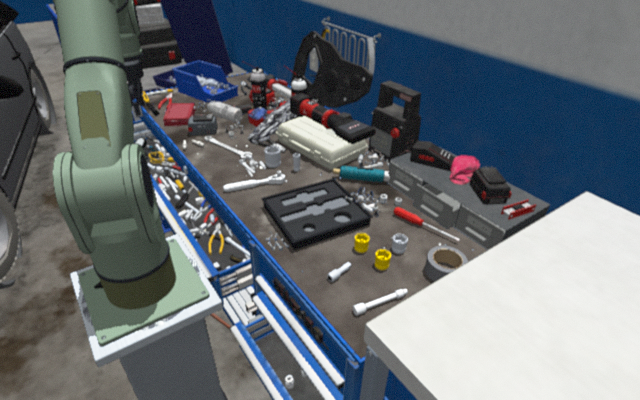

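The scene picture shows the ratchet at (243,180), slim socket (290,158), axle socket (262,154), tray (320,205), wide socket (427,230) with two yellow ones beside it, short bar (360,263) and long bar (418,292). The side picture shows the same layout. I'll get rough positions from both views.

```bash
cat > h.py <<'E'
import numpy as np, cv2
from plant import sense, eyes, workorder, bot
def cam(name, s=None):
    c=eyes.get_calibration(name); K=np.array([[c["fx"],0,c["cx"]],[0,c["fy"],c["cy"]],[0,0,1]])
    if name=="wrist":
        s=s or sense(); H=np.array(c["hand_eye"]); T=np.eye(4); T[:3,:3]=s["tcp_rot"]; T[:3,3]=s["tcp_pos"]
        W=T@H; return K,W[:3,:3],W[:3,3]
    R=cv2.Rodrigues(np.array(c["rvec"]))[0]; return K,R.T,-R.T@np.array(c["tvec"])
def ray(C,uv):
    K,R,o=C; uv=np.atleast_2d(np.asarray(uv,float)); d=np.c_[uv,np.ones(len(uv))]@np.linalg.inv(K).T@R.T
    return o,d/np.linalg.norm(d,axis=1)[:,None]
def onplane(C,uv,z):
    o,d=ray(C,uv); return o+d*((z-o[2])/d[:,2])[:,None]
def proj(C,P):
    K,R,o=C; q=(np.atleast_2d(P)-o)@R@K.T; return q[:,:2]/q[:,2:]
def tri(Cs,uvs):
    A=np.zeros((3,3));b=np.zeros(3)
    for C,uv in zip(Cs,uvs):
        o,d=ray(C,uv); M=np.eye(3)-np.outer(d[0],d[0]); A+=M;b+=M@o
    return np.linalg.solve(A,b)
def shot(tag):
    s=sense(); im=eyes.grab_frame("wrist"); C=cam("wrist",s)
    cv2.imwrite(f"pics/{tag}.png",im); np.savez(f"pics/{tag}.npz",K=C[0],R=C[1],o=C[2]); return im,C
def load(tag):
    z=np.load(f"pics/{tag}.npz"); return cv2.imread(f"pics/{tag}.png"),(z["K"],z["R"],z["o"])
E
python3 - <<'E'
from h import *
a,b=cam("scene"),cam("side")
for n,u,v in [("ratchet",(243,180),(255,183)),("slim",(290,157),(296,160)),("axle",(262,154),(272,156)),("wide",(427,230),(399,243)),
 ("short",(360,263),(340,271)),("long",(418,292),(381,302)),("trayN",(295,241),(292,247)),("trayR",(386,208),(370,222)),("trayF",(337,172),(331,180)),("trayL",(256,190),(263,205))]:
    print(n,onplane(a,u,.02).round(3),onplane(b,v,.02).round(3),tri([a,b],[u,v]).round(3))
E
```

```text
ratchet [[0.452 0.241 0.02 ]] [[0.46  0.247 0.02 ]] [0.471 0.273 0.002]
slim [[0.664 0.299 0.02 ]] [[0.664 0.303 0.02 ]] [0.666 0.304 0.018]
axle [[0.605 0.378 0.02 ]] [[0.603 0.38  0.02 ]] [0.602 0.375 0.022]
wide [[ 0.653 -0.268  0.02 ]] [[ 0.656 -0.264  0.02 ]] [ 0.661 -0.262  0.015]
short [[ 0.439 -0.261  0.02 ]] [[ 0.447 -0.259  0.02 ]] [ 0.462 -0.24  -0.004]
long [[ 0.461 -0.396  0.02 ]] [[ 0.466 -0.399  0.02 ]] [ 0.478 -0.387  0.003]
trayN [[ 0.382 -0.11   0.02 ]] [[ 0.391 -0.107  0.02 ]] [ 0.407 -0.078 -0.009]
trayR [[ 0.656 -0.135  0.02 ]] [[ 0.65  -0.143  0.02 ]] [ 0.64  -0.151  0.032]
trayF [[0.706 0.113 0.02 ]] [[0.692 0.116 0.02 ]] [0.667 0.077 0.046]
trayL [[0.448 0.162 0.02 ]] [[0.42  0.117 0.02 ]] [0.371 0.023 0.098]
```

View pics/wrist0.png

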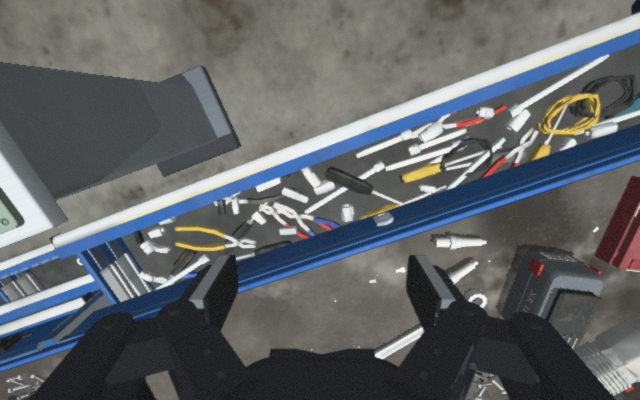

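The wrist view shows only the drawer and the table edge, so I'll move over the work.

```bash
cat >> h.py <<'E'
def go(*targets):
    """targets: (x,y,z,yaw_deg) -> row numbers from the present pose"""
    s=sense(); R0,p0=s["tcp_rot"],s["tcp_pos"]
    for x,y,z,w in targets:
        c,n=np.cos(np.radians(w)),np.sin(np.radians(w)); R=np.array([[c,n,0],[n,-c,0],[0,0,-1]])
        print("row",((R0.T@(np.array([x,y,z])-p0))*1000).round(1),np.degrees(cv2.Rodrigues(R0.T@R)[0].ravel()).round(1))
E
python3 -c "
from h import *
go((.2,.54,.33,160),(.47,.15,.33,180))"
```

```text
row [   2.9    0.9 -121.6] [-0.  -0.  -0.6]
row [-387.1 -269.  -121.4] [ -0.   -0.  -20.6]
```

>>> play_rows(commands="0 0 -60 0 0 0 85; 0 0 -120 0 0 0 85; -50 -35 -120 0 0 -5 85; -100 -70 -120 0 0 -10 85; -150 -105 -120 0 0 -20.5 85; -200 -140 -120 0 0 -20.5 85; -250 -175 -120 0 0 -20.5 85; -300 -210 -120 0 0 -20.5 85; -350 -245 -120 0 0 -20.5 85; -387 -269 -120 0 0 -20.5 85")

```text
clock: 1.4
tcp_pos: [0.471, 0.1476, 0.3287]
tcp_rot: [[-1.0, 0.004, -0.0], [0.004, 1.0, -0.001], [0.0, -0.001, -1.0]]
ft_force: [0.4, 0.9, 0.3]
finger_gap: 0.993
grasp_force: 0.0
```

>>> play_rows(commands="0 0 0 0 0 0 85; 0 0 0 0 0 0 85; 0 0 0 0 0 0 85")

```text
clock: 1.78
tcp_pos: [0.4695, 0.151, 0.3287]
tcp_rot: [[-1.0, 0.0, -0.0], [0.0, 1.0, 0.0], [0.0, 0.0, -1.0]]
ft_force: [0.1, 0.9, -0.2]
finger_gap: 0.995
grasp_force: 0.0
```

```bash
python3 -c "
from h import *
s=sense(); print(s['clock'],s['tcp_pos'],s['tcp_rot'].round(3),s['joint_velocities'].round(3),s['joints'].round(2)); shot('w1')"
```

```text
1.775 [0.46946177 0.15102338 0.32872016] [[-1.  0. -0.]
 [ 0.  1.  0.]
 [ 0.  0. -1.]] [ 0.001  0.001  0.002 -0.002  0.002  0.     0.003] [-0.32  0.45 -0.09  1.54  0.04  1.15  1.15]
```

View pics/w1.png

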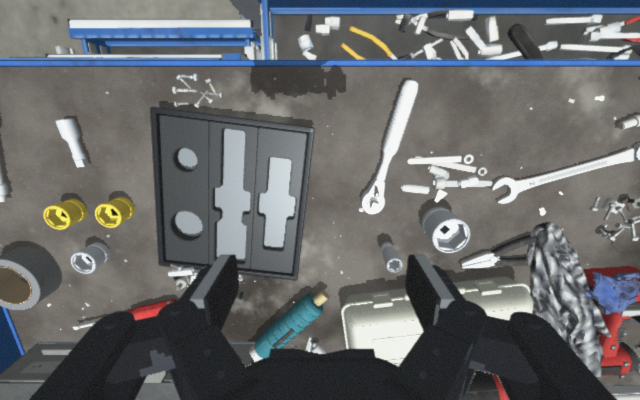

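The wrist view shows the ratchet at about (388,147), slim socket (392,255) and axle socket (445,230). The tray's corners are at (152,108), (313,130), (299,277) and (160,268). From right to left the inlays are extension (274,202), ratchet (232,195, broad end down/away) and sockets (187,158 and 188,225). The wide socket is at (88,258). I'll take a second view from the right.

>>> play_rows(commands="0 -60 0 0 0 0 85; 0 -120 0 0 0 0 85; 0 -180 0 0 0 0 85; 0 -240 0 0 0 0 85; 0 -300 0 0 0 0 85; 0 -320 0 0 0 0 85; 0 -320 0 0 0 0 85; 0 -320 0 0 0 0 85; 0 -320 0 0 0 0 85")

```text
clock: 2.95
tcp_pos: [0.4695, -0.1687, 0.3289]
tcp_rot: [[-1.0, 0.0, 0.0], [0.0, 1.0, 0.0], [-0.0, 0.0, -1.0]]
ft_force: [0.9, 0.1, -1.5]
finger_gap: 0.996
grasp_force: 0.0
```

```bash
python3 -c "
from h import *
shot('w2')"
```

```text
(no output)
```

View pics/w2.png

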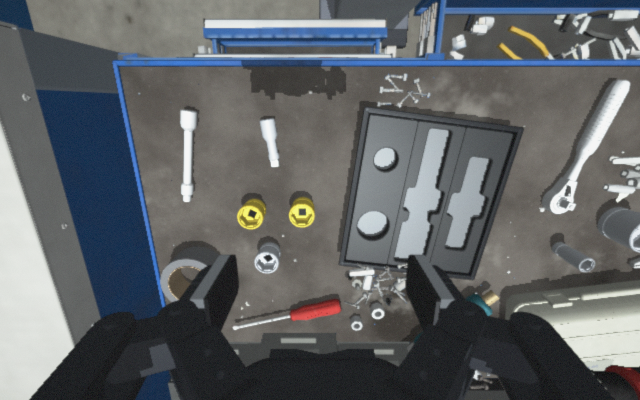

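The second view shows the long bar at (188,155), short bar (270,142), wide socket (266,260) with yellow ones at (252,213) and (301,211), and the tray with corners (365,108), (522,128), (478,277), (340,264). Next I'll segment and measure from both views.

```bash
cat > m.py <<'E'
from h import *
seeds={'w1':dict(ratchet=(395,125),slim=(392,255),well_s=(187,158),well_w=(187,225),r_cut=(232,195),e_cut=(274,202),axle=(440,220)),
'w2':dict(ratchet=(590,145),slim=(572,255),well_s=(385,158),well_w=(373,225),r_cut=(420,200),e_cut=(465,205),wide=(266,262),long=(188,130),short=(268,130))}
for t,S in seeds.items():
    im,C=load(t); g=cv2.GaussianBlur(cv2.cvtColor(im,cv2.COLOR_BGR2GRAY),(3,3),0)
    for n,(u,v) in S.items():
        print(t,n,g[v,u],end=' ')
        th=105 if 'cut' in n or 'well' in n else 150
        m=(g>th).astype(np.uint8); k,l,st,ce=cv2.connectedComponentsWithStats(m)
        w=l[v-6:v+7,u-6:u+7]; ids=w[w>0]
        if len(ids)==0: print('none');continue
        i=np.bincount(ids).argmax(); c=max(cv2.findContours((l==i).astype(np.uint8),0,2)[0],key=cv2.contourArea)
        print('bbox',st[i][:5],'c',ce[i].round(1),'rect',[np.round(x,1) for x in cv2.minAreaRect(c)])
    # tray outline
    m=((g<75)).astype(np.uint8); m[290:]=0
    k,l,st,ce=cv2.connectedComponentsWithStats(m); u,v=S['r_cut']; 
    i=np.bincount(l[v-40:v+40,u-40:u+40][l[v-40:v+40,u-40:u+40]>0]).argmax()
    c=max(cv2.findContours((l==i).astype(np.uint8),0,2)[0],key=cv2.contourArea); print('tray',st[i],cv2.approxPolyDP(cv2.convexHull(c),6,True).reshape(-1,2).tolist())
E
python3 m.py
python3 - <<'E'
import cv2,numpy as np
a=cv2.imread('pics/w1.png')[95:290,140:320]; b=cv2.imread('pics/w2.png')[95:290,335:530]
cv2.imwrite('pics/c1.png',np.hstack([cv2.resize(a,None,fx=2.1,fy=3,interpolation=cv2.INTER_CUBIC),cv2.resize(b,None,fx=2.1,fy=3,interpolation=cv2.INTER_CUBIC)])[:600,:800])
E
```

```text
w1 ratchet 245 bbox [ 359   80   60  135 2040] c [390.8 147.4] rect [array([391.4, 147.3]), array([ 23.1, 142. ]), np.float64(18.4)]
w1 slim 111 bbox [387 258  16  15 115] c [394.3 264.8] rect [array([394.5, 265. ]), array([14., 15.]), np.float64(90.0)]
w1 well_s 170 bbox [178 147  20  21 311] c [187.5 157.4] rect [array([187.5, 157.5]), array([21.2, 17. ]), np.float64(45.0)]
w1 well_w 168 bbox [175 210  28  25 525] c [188.6 222.3] rect [array([188.5, 222. ]), array([24., 27.]), np.float64(90.0)]
w1 r_cut 185 bbox [ 215  128   42  132 4000] c [235.3 191.5] rect [array([233.5, 192.9]), array([ 37.8, 130.9]), np.float64(4.4)]
w1 e_cut 207 bbox [ 256  129   50  139 4810] c [279.9 187. ] rect [array([275.7, 198. ]), array([ 46.6, 134.5]), np.float64(6.0)]
w1 axle 106 bbox [432 218  39  35 734] c [450.1 234.5] rect [array([450.8, 235.8]), array([33.2, 38.2]), np.float64(45.0)]
tray [212 188  10  30  79] [[220, 217], [213, 188]]
w2 ratchet 245 bbox [ 550   80   80  135 1971] c [591.3 144.8] rect [array([590.9, 146.7]), array([ 24.6, 151.6]), np.float64(26.6)]
w2 slim 90 none
w2 well_s 212 
[... 239 characters left out ...]
, np.float64(9.5)]
w2 r_cut 195 bbox [  347   116   102   146 10209] c [396.5 188.4] rect [array([398.6, 192.7]), array([ 82.7, 145.5]), np.float64(9.5)]
w2 e_cut 172 bbox [ 445  156   44   91 2080] c [465.8 201.2] rect [array([465.8, 201.2]), array([33.5, 94.9]), np.float64(16.7)]
w2 wide 205 bbox [254 252  25  22 317] c [265.9 262.4] rect [array([266. , 262.5]), array([21., 24.]), np.float64(90.0)]
w2 long 234 bbox [180 110  16  93 922] c [186.9 152. ] rect [array([187.5, 156. ]), array([92., 15.]), np.float64(90.0)]
w2 short 246 bbox [260 119  19  49 536] c [270.1 140.4] rect [array([270.8, 143. ]), array([48.6, 14.1]), np.float64(78.7)]
tray [428 191  17  30 130] [[443, 191], [429, 220]]
```

View pics/c1.png

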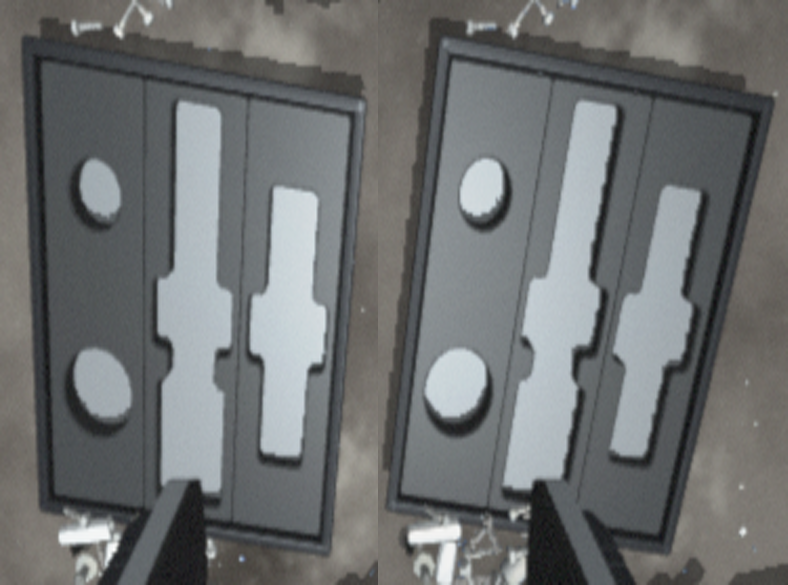

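The crop shows the tray clearly: wells on the left, ratchet cut-out in the middle with its broad end at the bottom (far from the robot), and extension cut-out on the right. The rim corners can be read. Now I'll triangulate.

```bash
cat > m2.py <<'E'
from h import *
i1,C1=load('w1'); i2,C2=load('w2')
k1=[(151.4,108.3),(313.3,127.7),(295.7,279),(159,264.3)]; k2=[(365.5,108.3),(523.1,127.7),(473.1,279),(339.8,265)]
P=np.array([tri([C1,C2],[a,b]) for a,b in zip(k1,k2)]); print('tray corners\n',P.round(4)); print('centre',P.mean(0).round(4))
ex=(P[0]+P[3]-P[1]-P[2])/2; print('width',np.linalg.norm(ex), 'len',np.linalg.norm((P[2]+P[3]-P[0]-P[1])/2))
ey=(P[2]+P[3]-P[0]-P[1])/2; print('heading x dir',np.degrees(np.arctan2(ex[1],ex[0])),'y dir',np.degrees(np.arctan2(ey[1],ey[0])))
def blob(im,seed,th):
    g=cv2.GaussianBlur(cv2.cvtColor(im,cv2.COLOR_BGR2GRAY),(3,3),0); l=cv2.connectedComponents((g>th).astype(np.uint8))[1]
    u,v=seed; c=max(cv2.findContours((l==l[v,u]).astype(np.uint8),0,2)[0],key=cv2.contourArea); return c.reshape(-1,2).astype(float)
for n,a,b,z in [('well_s',(187,158),(385,158),.012),('well_w',(187,225),(373,225),.012),('r_cut',(232,195),(425,200),.018),('e_cut',(274,202),(465,205),.020)]:
    for im,C,s,th in ((i1,C1,a,130),(i2,C2,b,165)):
        c=blob(im,s,th); w=onplane(C,c,z)[:,:2]
        if 'well' in n: r=cv2.minEnclosingCircle(w.astype(np.float32)); print(n,np.round(r[0],4),round(r[1],4),'bb',(w.min(0)+np.ptp(w,0)/2).round(4))
        else: r=cv2.minAreaRect((w*1000).astype(np.float32)); print(n,[np.round(x,1) for x in r])
c=blob(i2,(188,130),150); w=onplane(C2,c,.024)[:,:2]; print('long',[np.round(x,1) for x in cv2.minAreaRect((w*1000).astype(np.float32))])
for im,C,s in((i1,C1,(395,125)),(i2,C2,(600,125))):
    c=blob(im,s,150); w=onplane(C,c,.024)[:,:2]; print('ratchet',[np.round(x,1) for x in cv2.minAreaRect((w*1000).astype(np.float32))])
print('wide',onplane(C2,(266,262.4),.042))
print('slim',onplane(C1,(394.3,264.8),.065),'axle',onplane(C1,(450.1,234.5),.062))
E
python3 m2.py
```

```text
tray corners
 [[ 0.3966 -0.1036  0.0339]
 [ 0.4249  0.138   0.0341]
 [ 0.6905  0.1038  0.0351]
 [ 0.6608 -0.137   0.0356]]
centre [5.432e-01 3.000e-04 3.470e-02]
width 0.24293862605405664 len 0.2670243847105929
heading x dir -96.86352882549102 y dir -7.270555627464011
well_s [ 0.4736 -0.07  ] 0.016 bb [ 0.4736 -0.0705]
well_s [ 0.4725 -0.068 ] 0.0174 bb [ 0.4739 -0.0671]
well_w [ 0.5891 -0.0837] 0.0245 bb [ 0.5892 -0.0845]
well_w [ 0.5885 -0.0811] 0.025 bb [ 0.5896 -0.0809]
r_cut [array([ 5.421e+02, -5.000e-01]), array([ 59.7, 229.6]), np.float64(83.5)]
r_cut [array([542.6,   0.6]), array([ 55.3, 228.3]), np.float64(81.5)]
e_cut [array([531.9,  80.1]), array([ 63.3, 205.5]), np.float64(74.4)]
e_cut [array([552.,  75.]), array([ 50.9, 155.7]), np.float64(84.1)]
long [array([ 474.1, -385.2]), array([ 23. , 150.2]), np.float64(81.4)]
ratchet [array([463.5, 260.7]), array([ 39.8, 220.4]), np.float64(74.7)]
ratchet [array([462.3, 252.8]), array([ 45.4, 218.3]), np.float64(80.5)]
wide [[ 0.65272908 -0.26593657  0.042     ]]
slim [[0.64360293 0.27086167 0.065     ]] axle [[0.59010176 0.35723368 0.062     ]]
```

```bash
python3 -c "
from h import *
go((.474,-.385,.20,171.4))"
```

```text
row [  -4.6 -216.1  128.8] [0.  0.  8.6]
```

>>> play_rows(commands="0 -55 30 0 0 4 85; -1 -110 60 0 0 8.5 85; -2 -165 100 0 0 8.5 85; -4 -216 129 0 0 8.5 85; -4 -216 129 0 0 8.5 85; -4 -216 129 0 0 8.5 85; -4 -216 129 0 0 8.5 85")

```text
clock: 3.88
tcp_pos: [0.4736, -0.3848, 0.2007]
tcp_rot: [[-0.989, 0.148, 0.001], [0.148, 0.989, -0.0], [-0.001, -0.0, -1.0]]
ft_force: [0.2, 0.4, -0.7]
finger_gap: 0.996
grasp_force: 0.0
```

```bash
python3 -c "
from h import *
shot('w3')"
```

```text
(no output)
```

View pics/w3.png

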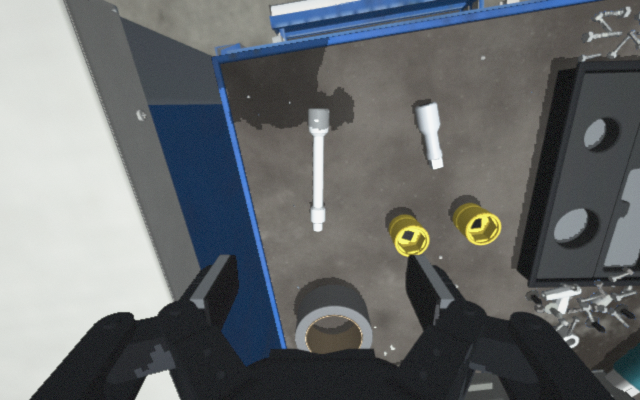

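The wrist view shows the long bar upright in the picture from (318,108) to (318,231), already lined up. A tape roll lies further out at (333,325), and the short bar at (430,133) is well clear.

```bash
cat > m3.py <<'E'
from h import *
from m2 import blob
def run():
    i2,C2=load('w2'); i3,C3=load('w3')
    a=blob(i2,(188,130),150); b=blob(i3,(318,150),150)
    e=lambda c,f: c[np.abs(c[:,1]-f(c[:,1]))<2.5].mean(0)
    for f in (min,max): print(e(a,f),e(b,f),'tri',tri([C2,C3],[e(a,f),e(b,f)]).round(4))
    for z in (.012,.024): print([np.round(x,1) for x in cv2.minAreaRect((onplane(C3,b,z)[:,:2]*1000).astype(np.float32))])
run()
go((.474,-.385,.15,171.4))
E
python3 m3.py | tail -5
```

```text
[187.28571429 111.        ] [318.25 110.75] tri [ 0.4016 -0.3786  0.0151]
[186.57142857 201.14285714] [317.5 230. ] tri [ 0.5501 -0.4024  0.012 ]
[array([ 476.5, -389.6]), array([ 22.3, 152. ]), np.float64(81.5)]
[array([ 473.7, -389. ]), array([ 21.6, 146.8]), np.float64(81.5)]
row [-0.4  0.  50.7] [-0.   0.1  0.1]
```

>>> play_rows(commands="-2 -4.5 60 0 0 0 60; -2 -4.5 110 0 0 0 50; -2 -4.5 150 0 0 0 50; -2 -4.5 180 0 0 0 50; -2 -4.5 196 0 0 0 50; -2 -4.5 196 0 0 0 50; -2 -4.5 196 0 0 0 15; -2 -4.5 196 0 0 0 15; -2 -4.5 196 0 0 0 15; -2 -4.5 196 0 0 0 15", force=70)

```text
clock: 5.18
tcp_pos: [0.4742, -0.3907, 0.004]
tcp_rot: [[-0.989, 0.15, 0.0], [0.15, 0.989, -0.0], [-0.0, -0.0, -1.0]]
ft_force: [-0.5, 0.3, 0.2]
finger_gap: 0.177
grasp_force: 0.0
```

>>> play_rows(commands="0 0 0 0 0 0 15; 0 0 0 0 0 0 15; 0 0 -15 0 0 0 15; 0 0 -40 0 0 0 15; 0 0 -75 0 0 0 15; 0 0 -110 0 0 0 15; 0 0 -110 0 0 0 15")

```text
clock: 6.05
tcp_pos: [0.4751, -0.3915, 0.1171]
tcp_rot: [[-0.989, 0.15, 0.004], [0.15, 0.989, -0.003], [-0.004, -0.002, -1.0]]
ft_force: [0.3, 0.9, -1.3]
finger_gap: 0.174
grasp_force: 0.0
```

```bash
python3 -c "
from h import *
shot('w4')
go((.474,-.385,.15,172.9),(.5527,.0767,.15,172.9),(.5527,.0767,.028,172.9))"
```

```text
row [  1.4   5.8 -34.6] [-0.1  0.1 -1.5]
row [ -7.3 474.1 -35.2] [-0.1  0.1 -1.5]
row [ -7.  474.2  86.8] [-0.1  0.1 -1.5]
```

View pics/w4.png

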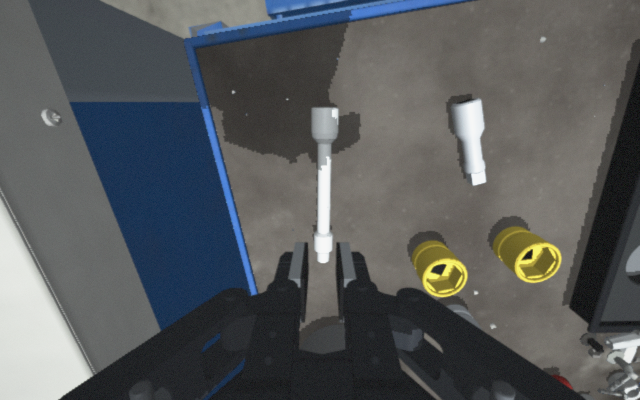

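The picture shows the fingers closed with nothing between them; the bar is still on the table from (322,108) to (322,262). I'll remeasure it.

```bash
cat > m4.py <<'E'
from h import *
from m2 import blob
i3,C3=load('w3'); i4,C4=load('w4')
for im,C,s in ((i3,C3,(318,150)),(i4,C4,(323,200))):
  for th in (110,140):
    b=blob(im,s,th)
    print([np.round(x,1) for x in cv2.minAreaRect((onplane(C,b,.012)[:,:2]*1000).astype(np.float32))],b.min(0),b.max(0))
s=sense(); T=s['tcp_pos'];print('tcp px',proj(C4,T),proj(C4,T+[0,.0075,0]),proj(C4,T+[0,0,.019]),'under',proj(C4,[T[0],T[1],.024]))
print('tri ends',[tri([C3,C4],[a,b]).round(4) for a,b in (((318.25,108.5),(324,107.5)),((317.5,231.5),(322.5,262)))])
E
python3 m4.py | tail -6
```

```text
[array([ 486.8, -373.6]), array([251.4, 221.7]), np.float64(3.4)] [254.  61.] [430. 281.]
[array([ 476.5, -390.3]), array([ 22.3, 154.5]), np.float64(80.7)] [309. 109.] [328. 232.]
[array([ 478. , -372.1]), array([189.8, 261.6]), np.float64(74.5)] [242.  42.] [455. 303.]
[array([ 491. , -393.8]), array([ 18.5, 124.7]), np.float64(82.0)] [314. 142.] [332. 263.]
tcp px [[323.21624993 237.79452949]] [[335.14348584 236.16518634]] [[323.31618362 252.66729046]] under [[322.92214034 194.02329002]]
tri ends [array([ 0.4003, -0.3787, -0.0173]), array([ 0.5541, -0.4032,  0.0074])]
```

>>> play_rows(commands="0 0 0 0 0 0 50; 0 0 50 0 0 0 50; 0 0 90 0 0 0 50; 0 0 110 0 0 0 50; 0 0 111 0 0 0 50; 0 0 111 0 0 0 0; 0 0 111 0 0 0 0; 0 0 111 0 0 0 0; 0 0 111 0 0 0 0; 0 0 111 0 0 0 0", force=70)

```text
clock: 7.35
tcp_pos: [0.4742, -0.3907, 0.0029]
tcp_rot: [[-0.989, 0.15, 0.0], [0.15, 0.989, -0.0], [-0.0, -0.0, -1.0]]
ft_force: [0.5, 0.0, -0.6]
finger_gap: 0.006
grasp_force: 0.0
```

```bash
python3 -c "
from h import *
shot('w5')"
```

```text
(no output)
```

View pics/w5.png

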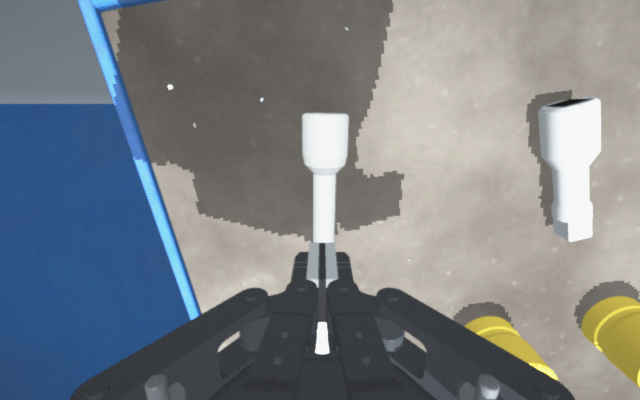

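The picture shows the fingers shut at the bar's shaft without having met anything, and the bar is unmoved. Before going on I'll check the bar's real height from several views, and look for another bar.

```bash
cat > m5.py <<'E'
from h import *
C={t:load(t)[1] for t in ('w2','w3','w4','w5')}
near=dict(w2=(188,110),w3=(318.5,108),w4=(325,107),w5=(325.5,113)); 
far=dict(w2=(186.5,202),w3=(318,232),w4=(322.5,263))
for d in (near,far):
    P=tri([C[t] for t in d],d.values()); print(P.round(4),{t:(proj(C[t],P)[0]-d[t]).round(1).tolist() for t in d})
# shoulder point (big head -> shaft) in w3,w4,w5
d=dict(w3=(318.5,134),w4=(324.5,141),w5=(325.5,170)); P=tri([C[t] for t in d],d.values()); print('shoulder',P.round(4),{t:(proj(C[t],P)[0]-d[t]).round(1).tolist() for t in d})
K,R,o=cam('wrist'); H=np.array(eyes.get_calibration('wrist')['hand_eye'])
T=np.eye(4);T[:3,:3]=[[-.935996,.352011,-.000362],[.352011,.935995,-.001055],[-.00003,-.001114,-.999999]];T[:3,3]=[.20234,.53791,.20822];W=T@H;C0=(K,W[:3,:3],W[:3,3])
print(onplane(C0,[(436,241),(487,240),(380,355),(478,268)],.012).round(3))
E
python3 m5.py; python3 -c "
import cv2
a=cv2.imread('pics/scene0.png'); cv2.imwrite('pics/c2.png',cv2.resize(a[210:330,320:520],(800,480),interpolation=cv2.INTER_CUBIC))
"
```

```text
[ 0.3995 -0.3779  0.0136] {'w2': [-0.0, -0.1], 'w3': [0.0, 0.3], 'w4': [-0.1, -0.1], 'w5': [0.2, -0.2]}
[ 0.5519 -0.4024  0.0131] {'w2': [-0.1, 0.2], 'w3': [-0.4, -0.2], 'w4': [0.5, -0.1]}
shoulder [ 0.4279 -0.3823  0.0166] {'w3': [-0.1, 0.2], 'w4': [0.2, -0.3], 'w5': [-0.2, 0.1]}
[[0.348 0.648 0.012]
 [0.371 0.713 0.012]
 [0.51  0.519 0.012]
 [0.409 0.693 0.012]]
```

View pics/c2.png

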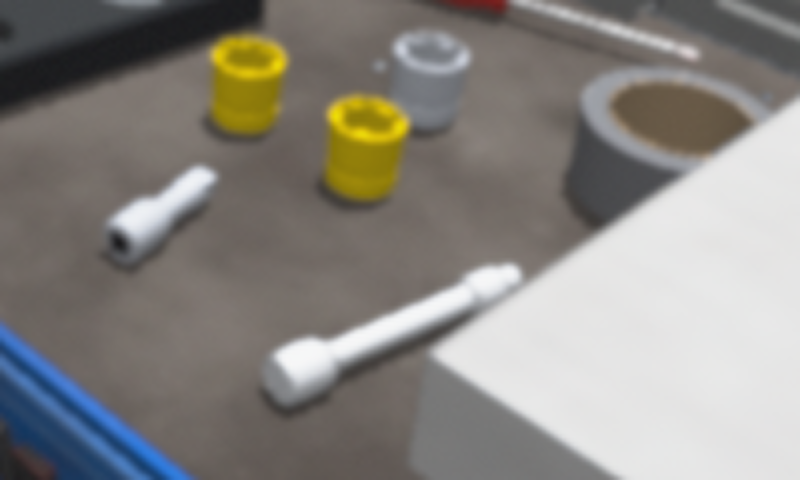

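The crop shows one long bar and one short bar on the table, with no other candidate. I'll compare the expected pixel rows of fingertip and shaft in the last picture to see how the fingers stand against the bar.

Run:
```python
from h import *
im,C=load('w5'); s=sense(); print(s['tcp_pos'],s['finger_gap'],s['joints'].round(2))
for n,p in dict(shaft_top_front=(.463,-.388,.018),shaft_top_mid=(.475,-.39,.018),shaft_top_back=(.486,-.391,.018),tipfront=(.463,-.388,.003),tipfront12=(.463,-.388,.012),tipfront22=(.463,-.388,.022),tip_mid=(.475,-.39,.003)).items(): print(n,proj(C,p)[0].round(1))
g=cv2.cvtColor(im,cv2.COLOR_BGR2GRAY)
for v in range(232,284,4): print(v,g[v,296:352:3])
```

```text
[ 0.47416015 -0.39065343  0.00278804] 0.0019950684344346484 [ 0.65  1.04 -0.02  1.5   0.03  0.6   2.03]
shaft_top_front [324.4 233.3]
shaft_top_mid [324.  252.8]
shaft_top_back [325.1 269.8]
tipfront [324.2 222.9]
tipfront12 [324.3 228.9]
tipfront22 [324.5 236.4]
tip_mid [323.8 241.1]
232 [114 115 120 122 120 119 219 239 244 245 245 243 233 122 169 186 191 193
 192]
236 [186 146 191 123 116 115 218 239 244 245 245 243 235 183 190 186 193 187
 192]
240 [201 201 201 132 145 126 218 239 243 245 245 243 232 184 189 192 191 193
 194]
244 [190 194 198 195 191 165 166 167  62  53 162 168 166 184 191 193 195 194
 195]
248 [190 192 190 193 187 164 167 165  59  52 158 168 168 180 189 195 194 194
 194]
252 [188 124  84  82 120 166 169 164  58  53 159 166 168 136  84  86 104 189
 191]
256 [ 80  62  61  60 145 167 168 165  58  53 155 167 167 160  63  61  60  68
 181]
260 [ 63  62  60  61 151 163 167 163  54  52 155 167 168 163  63  60  62  59
 164]
264 [ 63  61  62  61 159 165 166 164  57  56 152 166 167 162  61  63  60  62
 116]
268 [ 62  58  62  60 164 166 166 159  55  56 148 166 165 166  69  64  66  62
  75]
272 [ 62  60  62  66 164 166 167 160  53  54 151 167 167 169  82  62  60  58
  66]
276 [ 60  60  60  73 167 167 169 160  59  55 148 166 166 166  91  60  57  58
  58]
280 [ 60  60  61  63  86 195 223 219  74  73 208 223 202  94  60  59  59  56
  59]
```

The shut fingertips appear at row 243. The calibration puts a tip at the TCP at row 223, so the pads end about 27 mm above the reported TCP, which explains the closing above the bar. I'll open and feel downward in small steps.

>>> play_rows(commands="0 0 0 0 0 0 45; 0 0 0 0 0 0 45; 0 0 0 0 0 0 45; 0 0 0 0 0 0 45; 0 0 1.5 0 0 0 45; 0 0 3 0 0 0 45; 0 0 4 0 0 0 45; 0 0 4 0 0 0 45")

```text
clock: 8.4
tcp_pos: [0.4741, -0.3906, -0.0014]
tcp_rot: [[-0.989, 0.15, -0.0], [0.15, 0.989, 0.0], [0.0, -0.0, -1.0]]
ft_force: [0.4, -0.5, 0.0]
finger_gap: 0.528
grasp_force: 0.0
```

>>> play_rows(commands="0 0 1.5 0 0 0 45; 0 0 3 0 0 0 45; 0 0 4.5 0 0 0 45; 0 0 4.5 0 0 0 45")

```text
clock: 8.9
tcp_pos: [0.4741, -0.3906, -0.0059]
tcp_rot: [[-0.989, 0.15, -0.0], [0.15, 0.989, 0.0], [0.0, -0.0, -1.0]]
ft_force: [0.2, -0.2, -0.3]
finger_gap: 0.528
grasp_force: 0.0
```

>>> play_rows(commands="0 0 1.5 0 0 0 45; 0 0 3 0 0 0 45; 0 0 4.5 0 0 0 45; 0 0 4.5 0 0 0 45")

```text
clock: 9.4
tcp_pos: [0.4741, -0.3906, -0.0104]
tcp_rot: [[-0.989, 0.15, -0.0], [0.15, 0.989, -0.0], [0.0, -0.0, -1.0]]
ft_force: [0.0, 0.3, 0.0]
finger_gap: 0.523
grasp_force: 0.0
```

>>> play_rows(commands="0 0 1.5 0 0 0 45; 0 0 3 0 0 0 45; 0 0 4.5 0 0 0 45; 0 0 4.5 0 0 0 45")

```text
clock: 9.9
tcp_pos: [0.4741, -0.3906, -0.0149]
tcp_rot: [[-0.989, 0.15, -0.0], [0.15, 0.989, 0.0], [0.0, -0.0, -1.0]]
ft_force: [0.1, 0.2, -0.1]
finger_gap: 0.529
grasp_force: 0.0
```

>>> play_rows(commands="0 0 1.5 0 0 0 45; 0 0 3 0 0 0 45; 0 0 4.5 0 0 0 45; 0 0 4.5 0 0 0 45")

```text
clock: 10.4
tcp_pos: [0.4741, -0.3906, -0.0194]
tcp_rot: [[-0.989, 0.15, -0.0], [0.15, 0.989, 0.0], [0.0, -0.0, -1.0]]
ft_force: [-0.4, 0.8, -0.3]
finger_gap: 0.523
grasp_force: 0.0
```

>>> play_rows(commands="0 0 0 0 0 0 15; 0 0 0 0 0 0 15; 0 0 0 0 0 0 15; 0 0 0 0 0 0 15; 0 0 0 0 0 0 15; 0 0 0 0 0 0 15", force=60)

```text
clock: 11.15
tcp_pos: [0.4742, -0.3908, -0.019]
tcp_rot: [[-0.989, 0.15, 0.0], [0.15, 0.989, -0.0], [-0.0, -0.0, -1.0]]
ft_force: [-0.9, 0.8, 5.8]
finger_gap: 0.268
grasp_force: 59.5
```

Gripped (59 N, 23 mm), so the pads end about 19–20 mm above the reported TCP. I'll lift and carry it to the tray.

>>> play_rows(commands="0 0 -10 0 0 0 15; 0 0 -30 0 0 0 15; 0 0 -60 0 0 0 15; 0 0 -100 0 0 0 15; 0 0 -140 0 0 0 15; 0 0 -160 0 0 0 15; 0 0 -160 0 0 0 15")

```text
clock: 12.02
tcp_pos: [0.4746, -0.391, 0.143]
tcp_rot: [[-0.989, 0.15, 0.002], [0.15, 0.989, -0.002], [-0.003, -0.002, -1.0]]
ft_force: [0.4, -1.0, -2.1]
finger_gap: 0.265
grasp_force: 58.9
```

```bash
python3 -c "
from h import *
s=sense();print(s['finger_gap'],s['grasp_force'],s['tcp_pos'])
go((.5512,.0769,.14,172.94),(.5512,.0769,.04,172.94))"
```

```text
0.2648158431089165 58.870307207107544 [ 0.47462123 -0.39103452  0.14301216]
row [ -5.6 474.1   2.3] [-0.1  0.2 -1.6]
row [ -5.3 474.3 102.3] [-0.1  0.2 -1.6]
```

>>> play_rows(commands="0 40 0 0 0 0 15; 0 90 0 0 0 0 15; -1 145 0 0 0 0 15; -2 200 0 0 0 0 15; -3 255 0 0 0 -1 15; -4 310 0 0 0 -1.5 15; -5 365 0 0 0 -1.5 15; -5 415 0 0 0 -1.5 15; -5.5 455 0 0 0 -1.5 15; -5.5 474 0 0 0 -1.5 15")

```text
clock: 13.28
tcp_pos: [0.5502, 0.0794, 0.1402]
tcp_rot: [[-0.993, 0.122, -0.001], [0.122, 0.993, 0.0], [0.001, 0.0, -1.0]]
ft_force: [-0.5, -0.2, -1.4]
finger_gap: 0.268
grasp_force: 59.0
```

>>> play_rows(commands="0 0 0 0 0 0 15; 0 0 0 0 0 0 15; 0 0 30 0 0 0 15; 0 0 60 0 0 0 15; 0 0 80 0 0 0 15; 0 0 80 0 0 0 15; 0 0 80 0 0 0 15")

```text
clock: 14.15
tcp_pos: [0.551, 0.0765, 0.0616]
tcp_rot: [[-0.992, 0.125, 0.001], [0.125, 0.992, -0.0], [-0.001, -0.0, -1.0]]
ft_force: [0.1, -0.2, -0.8]
finger_gap: 0.267
grasp_force: 59.1
```

```bash
python3 -c "
from h import *
shot('w6')
go((.5512,.0769,.04,172.94),(.5512,.0769,.003,172.94))"
```

```text
row [-0.1  0.2 21.7] [ 0.   0.1 -0.1]
row [-0.1  0.2 58.7] [ 0.   0.1 -0.1]
```

View pics/w6.png

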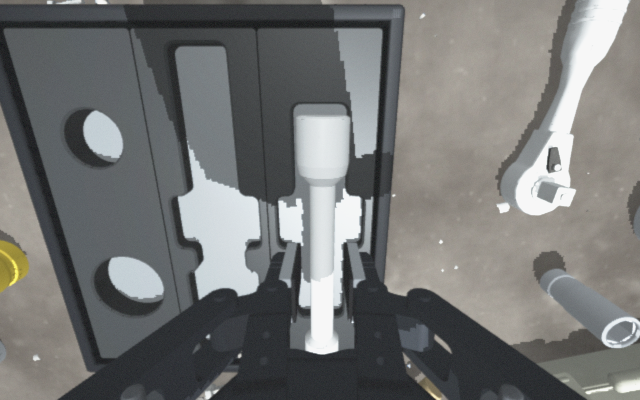

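The bar hangs in line above its cut-out: bar near end at (322,110), cut-out end at (321,103), equal margins left and right. Lowering.

>>> play_rows(commands="0 0 15 0 0 0 15; 0 0 30 0 0 0 15; 0 0 42 0 0 0 15; 0 0 50 0 0 0 15; 0 0 55 0 0 0 15; 0 0 58 0 0 0 15; 0 0 60 0 0 0 15; 0 0 60 0 0 0 15")

```text
clock: 15.2
tcp_pos: [0.5508, 0.0772, 0.001]
tcp_rot: [[-0.992, 0.124, 0.0], [0.124, 0.992, 0.0], [-0.0, 0.0, -1.0]]
ft_force: [-0.9, 0.4, 3.1]
finger_gap: 0.267
grasp_force: 59.5
```

>>> play_rows(commands="0 0 0.5 0 0 0 31; 0 0 0 0 0 0 31; 0 0 0 0 0 0 31; 0 0 -10 0 0 0 31; 0 0 -30 0 0 0 33; 0 0 -60 0 0 0 60; 0 0 -110 0 0 0 85; 0 0 -150 0 0 0 85; 0 0 -150 0 0 0 85; 0 0 -150 0 0 0 85")

```text
clock: 16.45
tcp_pos: [0.5503, 0.0772, 0.1506]
tcp_rot: [[-0.992, 0.124, -0.0], [0.124, 0.992, -0.0], [0.0, -0.0, -1.0]]
ft_force: [0.3, -0.9, -0.3]
finger_gap: 0.989
grasp_force: 0.0
```

```bash
cat > m7.py <<'E'
from h import *
from m2 import blob
im,C=shot('w7')
b=blob(im,proj(C,[.53,.08,.044])[0].astype(int),215)
print('long',b.min(0),b.max(0),[np.round(x,1) for x in cv2.minAreaRect((onplane(C,b,.032)[:,:2]*1000).astype(np.float32))])
go((.46,.24,.2,165))
E
python3 m7.py|tail -2
```

```text
long [315. 145.] [348. 256.] [array([569. ,  84.3]), array([ 31.1, 119.8]), np.float64(80.6)]
row [109.7 150.4 -49.7] [-0.  -0.1  7.9]
```

>>> play_rows(commands="30 40 -30 0 0 4 85; 65 90 -50 0 0 8 85; 100 140 -50 0 0 8 85; 110 165 -50 0 0 8 85; 110 165 -50 0 0 8 85; 110 165 -50 0 0 8 85; 110 165 -50 0 0 8 85")

```text
clock: 17.38
tcp_pos: [0.4623, 0.2535, 0.2005]
tcp_rot: [[-0.965, 0.262, -0.0], [0.262, 0.965, -0.001], [0.0, -0.001, -1.0]]
ft_force: [-0.5, 0.7, 0.5]
finger_gap: 0.994
grasp_force: 0.0
```

```bash
cat > m8.py <<'E'
from h import *
from m2 import blob
im,C=shot('w8')
E
python3 m8.py >/dev/null
```

```text
(no output)
```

View pics/w8.png

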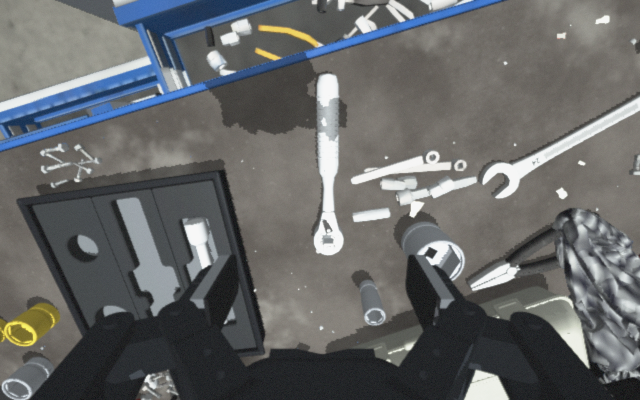

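The view shows the ratchet upright in the picture from (327,73) to (328,256), the slim socket with its mouth at (374,316), the axle socket at (440,255), and the long bar lying in its cut-out at (200,240).

```bash
cat > m9.py <<'E'
from h import *
from m2 import blob
i1,C1=load('w1'); i8,C8=load('w8')
def ends(c):
    return [c[np.abs(c[:,1]-f(c[:,1]))<2.5].mean(0) for f in (min,max)]
a=ends(blob(i1,(395,125),150)); b=ends(blob(i8,(328,155),150)); print(a,b)
P=np.array([tri([C1,C8],[x,y]) for x,y in zip(a,b)]); print(P.round(4),np.linalg.norm(P[1]-P[0]),'mid',P.mean(0).round(4),np.degrees(np.arctan2(*(P[1]-P[0])[1::-1])))
for z in (.012,.024):
  c=blob(i8,(328,155),150); print([np.round(x,1) for x in cv2.minAreaRect((onplane(C8,c,z)[:,:2]*1000).astype(np.float32))])
c=blob(i8,(374,316),140); print('slim8',c.min(0),c.max(0),cv2.fitEllipse(c.astype(np.float32)))
c1=blob(i1,(387,265),150) ; print('slim1',c1.min(0),c1.max(0)); 
print('slim tri',tri([C1,C8],[(c1.min(0)+c1.max(0))/2,(c.min(0)+c.max(0))/2]).round(4))
c=blob(i8,(197,232),160); print('long',[np.round(x,1) for x in cv2.minAreaRect((onplane(C8,c,.032)[:,:2]*1000).astype(np.float32))])
E
python3 m9.py|tail -10
```

```text
slim [[0.64360293 0.27086167 0.065     ]] axle [[0.59010176 0.35723368 0.062     ]]
[array([411.,  81.]), array([370.7, 212.6])] [array([329.14285714,  74.85714286]), array([327.7, 253.8])]
[[ 3.568e-01  2.903e-01 -3.000e-04]
 [ 5.647e-01  2.333e-01  2.830e-02]] 0.21748581231434605 mid [0.4608 0.2618 0.014 ] -15.314460862509701
[array([465.5, 258.5]), array([ 39.9, 225.6]), np.float64(76.1)]
[array([462.7, 259. ]), array([ 38.5, 217.9]), np.float64(76.1)]
slim8 [0. 0.] [639. 399.] ((298.3016357421875, 234.4429931640625), (484.71392822265625, 667.9237670898438), 93.07115936279297)
slim1 [387. 258.] [402. 272.]
slim tri [0.4549 0.2339 0.2944]
long [array([514. ,  76.8]), array([27.6, 77. ]), np.float64(72.2)]
```

>>> play_rows(commands="8 5 60 0 0 0 40; 8 5 110 0 0 0 40; 8 5 160 0 0 0 40; 8 5 195 0 0 0 40; 8 5 210 0 0 0 40; 8 5 216 0 0 0 40; 8 5 217.5 0 0 0 40; 8 5 217.5 0 0 0 40", force=100)

```text
clock: 18.42
tcp_pos: [0.4559, 0.2617, -0.016]
tcp_rot: [[-0.965, 0.261, 0.001], [0.261, 0.965, 0.001], [-0.001, 0.001, -1.0]]
ft_force: [-0.8, -0.2, -0.4]
finger_gap: 0.469
grasp_force: 0.0
```

>>> play_rows(commands="0 0 0 0 0 0 12; 0 0 0 0 0 0 12; 0 0 0 0 0 0 12; 0 0 0 0 0 0 12; 0 0 0 0 0 0 12; 0 0 0 0 0 0 12")

```text
clock: 19.18
tcp_pos: [0.4558, 0.2617, -0.0158]
tcp_rot: [[-0.965, 0.26, 0.001], [0.26, 0.965, 0.001], [-0.001, 0.001, -1.0]]
ft_force: [-1.6, -1.4, 16.1]
finger_gap: 0.266
grasp_force: 98.9
```

>>> play_rows(commands="0 0 -8 0 0 0 12; 0 0 -25 0 0 0 12; 0 0 -55 0 0 0 12; 0 0 -90 0 0 0 12; 0 0 -125 0 0 0 12; 0 0 -140 0 0 0 12; 0 0 -140 0 0 0 12; 0 0 -140 0 0 0 12")

```text
clock: 20.18
tcp_pos: [0.4551, 0.2613, 0.1229]
tcp_rot: [[-0.965, 0.261, -0.001], [0.261, 0.965, -0.0], [0.001, -0.001, -1.0]]
ft_force: [0.0, -0.0, -3.4]
finger_gap: 0.267
grasp_force: 98.7
```

```bash
python3 -c "
from h import *
shot('w9')
s=sense();print(s['finger_gap'],s['grasp_force'],s['tcp_pos'])
go((.5347,.0011,.12,172.94),(.5347,.0011,.04,172.94))"
```

```text
0.2631073971876476 98.74207377433777 [0.45512356 0.2612811  0.12268139]
row [-144.7 -230.4    2.8] [-0.  -0.  -8.1]
row [-144.7 -230.4   82.8] [-0.  -0.  -8.1]
```

>>> play_rows(commands="-15 -25 0 0 0 -1 12; -40 -65 0 0 0 -3 12; -70 -110 0 0 0 -5 12; -100 -155 0 0 0 -7 12; -125 -200 0 0 0 -8 12; -145 -230.5 0 0 0 -8 12; -145 -230.5 0 0 0 -8 12; -145 -230.5 20 0 0 -8 12; -145 -230.5 45 0 0 -8 12; -145 -230.5 45 0 0 -8 12")

```text
clock: 21.48
tcp_pos: [0.5342, 0.0018, 0.0768]
tcp_rot: [[-0.992, 0.123, -0.003], [0.123, 0.992, 0.0], [0.003, -0.0, -1.0]]
ft_force: [1.1, 0.4, -2.2]
finger_gap: 0.264
grasp_force: 98.8
```

```bash
cat > m10.py <<'E'
from h import *
from m2 import blob
im,C=shot('w10'); s=sense(); print(s['tcp_pos'],s['ft_force'])
for v,u in((.45,0),): print(proj(C,[.4275,.0145,.035]), proj(C,[.4275,.0145,.030]))
g=cv2.cvtColor(im,cv2.COLOR_BGR2GRAY); print('col',g[40:130:3,322])
z=s['tcp_pos'][2]+.016+.0125
for r in (110,112,114): print(r,'mm near end rel TCP (end line -> along -axis)',onplane(C,(322,r),z)-s['tcp_pos'])
cv2.imwrite('pics/c10.png',im)
go((.5347,.0011,.005,172.94))
E
python3 m10.py|tail -16
```

```text
r_cut [array([542.6,   0.6]), array([ 55.3, 228.3]), np.float64(81.5)]
e_cut [array([531.9,  80.1]), array([ 63.3, 205.5]), np.float64(74.4)]
e_cut [array([552.,  75.]), array([ 50.9, 155.7]), np.float64(84.1)]
long [array([ 474.1, -385.2]), array([ 23. , 150.2]), np.float64(81.4)]
ratchet [array([463.5, 260.7]), array([ 39.8, 220.4]), np.float64(74.7)]
ratchet [array([462.3, 252.8]), array([ 45.4, 218.3]), np.float64(80.5)]
wide [[ 0.65272908 -0.26593657  0.042     ]]
slim [[0.64360293 0.27086167 0.065     ]] axle [[0.59010176 0.35723368 0.062     ]]
[0.53483944 0.0016727  0.0779084 ] [ 0.40173069 -0.41260637 -3.71291284]
[[321.65817854  58.93484651]] [[321.65859904  60.04352925]]
col [ 33  32 213 222 224 225 226 228 228 231 232 232 232 232 233 233 233 233
 233 232 234 232 230 232 233 233 232 227 229 232]
110 mm near end rel TCP (end line -> along -axis) [[-0.0775715   0.00929455  0.0285    ]]
112 mm near end rel TCP (end line -> along -axis) [[-0.07673181  0.00919081  0.0285    ]]
114 mm near end rel TCP (end line -> along -axis) [[-0.07588873  0.00908665  0.0285    ]]
row [-0.1 -0.6 72.9] [-0.  -0.1 -0. ]
```

View pics/w10.png

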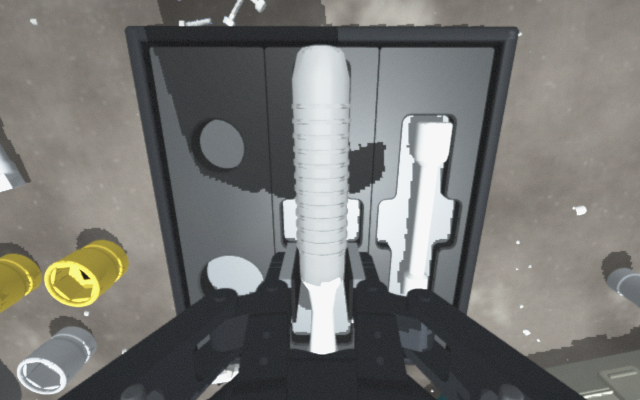

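The ratchet hangs over its cut-out, handle end at (320,45), centred on the recess at (320,220). The long bar lies in its cut-out at (430,190). I'll check the lengthwise position numerically.

Run:
```python
from h import *
im,C=load('w10'); s=sense(); t=s['tcp_pos']; a=np.array([.9924,-.1229])
for dz in (.0285,.035,.041):
    p=onplane(C,(321,45),t[2]+dz)[0]; print(dz,(p-t)[:2]@a, (p-t)[:2]@np.array([.1229,.9924]))
im,C9=load('w9'); g=cv2.cvtColor(im,cv2.COLOR_BGR2GRAY); print(g[20:80:3,322])
t9=np.array([.4551,.2613,.1227])
```

```text
0.0285 -0.1038849480089592 -0.0007311330533198036
0.035 -0.1027711441386697 -0.0007177826894292864
0.041 -0.1017430174891717 -0.0007054592766072738
[ 87  87  86  85  86  86  94 127 157 201 194 195 198 200 201 202 205 206
 208 208]
```

>>> play_rows(commands="0 -0.5 15 0 0 0 12; 0 -0.5 32 0 0 0 12; 0 -0.5 48 0 0 0 12; 0 -0.5 58 0 0 0 12; 0 -0.5 65 0 0 0 12; 0 -0.5 70 0 0 0 12; 0 -0.5 73 0 0 0 12; 0 -0.5 75 0 0 0 12; 0 -0.5 75 0 0 0 12")

```text
clock: 22.65
tcp_pos: [0.5353, 0.0006, 0.0032]
tcp_rot: [[-0.992, 0.124, 0.0], [0.124, 0.992, -0.0], [-0.0, -0.0, -1.0]]
ft_force: [0.2, -0.7, -2.9]
finger_gap: 0.263
grasp_force: 99.0
```

Not yet on the floor; I'll lower 1–2 mm more.

>>> play_rows(commands="0 0 0.7 0 0 0 12; 0 0 1.4 0 0 0 12; 0 0 2 0 0 0 12; 0 0 2 0 0 0 12")

```text
clock: 23.15
tcp_pos: [0.5354, 0.0006, 0.0022]
tcp_rot: [[-0.992, 0.124, 0.001], [0.124, 0.992, -0.0], [-0.001, 0.0, -1.0]]
ft_force: [-5.5, -0.2, 21.4]
finger_gap: 0.266
grasp_force: 102.3
```

Seated (21 N). Release and rise.

>>> play_rows(commands="0 0 -0.5 0 0 0 31; 0 0 -0.5 0 0 0 31; 0 0 -0.5 0 0 0 31; 0 0 -10 0 0 0 31; 0 0 -30 0 0 0 33; 0 0 -70 0 0 0 60; 0 0 -120 0 0 0 60; 0 0 -170 0 0 0 60; 0 0 -195 0 0 0 60; 0 0 -195 0 0 0 60")

```text
clock: 24.4
tcp_pos: [0.5358, 0.0006, 0.1983]
tcp_rot: [[-0.992, 0.124, 0.003], [0.124, 0.992, 0.0], [-0.003, 0.0, -1.0]]
ft_force: [-0.4, -0.2, -0.6]
finger_gap: 0.701
grasp_force: 0.0
```

```bash
cat > m11.py <<'E'
from h import *
im,C=shot('w11'); print(sense()['tcp_pos'])
i1,C1=load('w1'); i8,C8=load('w8'); i6,C6=load('w6')
def bright(im,box,th):
    x0,y0,x1,y1=box; g=cv2.cvtColor(im,cv2.COLOR_BGR2GRAY)[y0:y1,x0:x1]; k,l,st,ce=cv2.connectedComponentsWithStats((g>th).astype(np.uint8)); i=1+st[1:,4].argmax()
    return st[i][0]+x0+(st[i][2]-1)/2, st[i][1]+y0+(st[i][3]-1)/2, st[i][2:]
for n,im_,b in(('w1',i1,(382,240,408,280)),('w8',i8,(355,295,395,335)),('w6',i6,(590,295,639,360))):
    for th in (130,150): print(n,th,bright(im_,b,th))
i2,C2=load('w2')
for th in (130,150,170): print('wide w2',bright(i2,(250,235,284,280),th))
go((.63,.27,.25,172.9))
E
python3 m11.py
```

```text
[0.53536834 0.00064803 0.1969378 ]
w1 130 (np.float64(395.0), np.float64(265.0), array([ 19,  15, 163], dtype=int32))
w1 150 (np.float64(394.5), np.float64(265.0), array([ 16,  15, 110], dtype=int32))
w8 130 (np.float64(374.5), np.float64(316.0), array([ 22,  19, 206], dtype=int32))
w8 150 (np.float64(374.5), np.float64(316.0), array([ 22,  17, 161], dtype=int32))
w6 130 (np.float64(614.0), np.float64(321.5), array([  49,   54, 1237], dtype=int32))
w6 150 (np.float64(619.5), np.float64(331.5), array([ 38,  32, 546], dtype=int32))
wide w2 (np.float64(266.0), np.float64(263.0), array([ 25,  23, 352], dtype=int32))
wide w2 (np.float64(266.0), np.float64(262.5), array([ 25,  22, 301], dtype=int32))
wide w2 (np.float64(266.0), np.float64(262.5), array([ 25,  22, 243], dtype=int32))
row [-60.6 279.  -52.9] [ 0.   0.1 -0. ]
```

Run:
```python
from h import *
C={t:load(t)[1] for t in('w1','w2','w6','w8','w10')}
for d in (dict(w1=(394.5,265),w8=(374.5,316.2),w6=(619.5,331.5)),dict(w2=(266,262.7),w8=(27,378),w10=(44,375)),dict(w2=(266,262.7),w10=(44,375))):
    P=tri([C[t] for t in d],d.values()); print(P.round(4),{t:(proj(C[t],P)[0]-d[t]).round(1).tolist() for t in d})
i1,_=load('w1'); print(onplane(C['w2'],(266,262.7),.042),onplane(C['w1'],(450,234.5),.062))
go((.64,.27,.25,172.9),(.64,.27,.25,190))
```

```text
[0.6456 0.2716 0.0623] {'w1': [-0.2, -0.0], 'w8': [0.2, -0.1], 'w6': [0.4, 0.2]}
[ 0.6572 -0.269   0.0292] {'w2': [-0.3, -1.8], 'w8': [-3.8, 6.3], 'w10': [7.0, -6.4]}
[ 0.6555 -0.2669  0.0379] {'w2': [-0.0, -0.1], 'w10': [0.0, 0.2]}
[[ 0.6533202  -0.26597156  0.042     ]] [[0.59010167 0.35707277 0.062     ]]
row [-70.5 280.2 -52.9] [ 0.   0.1 -0. ]
row [-70.5 280.2 -52.9] [ -0.    0.1 -17.1]
```

>>> play_rows(commands="-10 50 -50 0 0 0 55; -25 105 -50 0 0 0 55; -40 160 -50 0 0 0 55; -60 215 -50 0 0 0 55; -72 265 -50 0 0 0 55; -76 281 -50 0 0 0 55; -76 281 0 0 0 0 50; -76 281 50 0 0 0 50; -76 281 80 0 0 0 50; -76 281 80 0 0 0 50", force=60)

```text
clock: 25.7
tcp_pos: [0.6442, 0.2695, 0.1135]
tcp_rot: [[-0.992, 0.124, -0.004], [0.124, 0.992, -0.002], [0.004, -0.003, -1.0]]
ft_force: [-1.0, -0.8, 0.9]
finger_gap: 0.587
grasp_force: 0.0
```

Run:
```python
from h import *
im,C=shot('w12'); s=sense(); print(s['tcp_pos'])
print('socket top expected at',proj(C,[.6455,.2714,.064]),'base',proj(C,[.6455,.2714,0]))
go((.6455,.2714,.08,172.9),(.6455,.2714,.011,172.9))
```

```text
[0.64519577 0.26985946 0.11569143]
socket top expected at [[325.15433647 213.28249902]] base [[324.57048558 190.38519029]]
row [-0.2  1.6 35.7] [-0.1 -0.1 -0. ]
row [ -0.3   1.7 104.7] [-0.1 -0.1 -0. ]
```

View pics/w12.png

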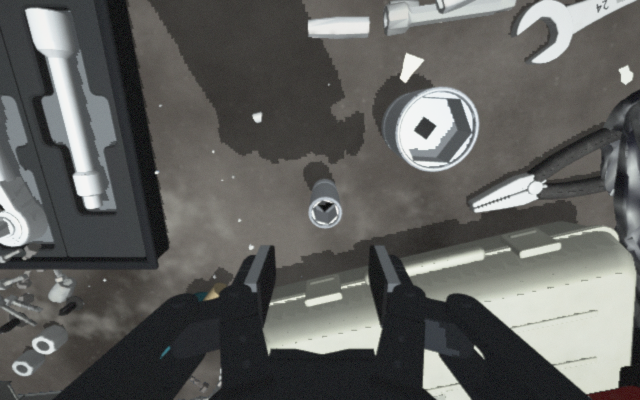

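The view shows the slim socket's mouth at (325,212), exactly where predicted (325,213) and central between the fingers. The axle socket at (437,128) is clear of them, and the ratchet head and long bar are in the tray at the left.

>>> play_rows(commands="-0.5 1.5 30 0 0 0 50; -0.5 1.5 55 0 0 0 50; -0.5 1.5 75 0 0 0 50; -0.5 1.5 90 0 0 0 50; -0.5 1.5 98 0 0 0 50; -0.5 1.5 100 0 0 0 50; -0.5 1.5 100 0 0 0 50")

```text
clock: 26.62
tcp_pos: [0.6464, 0.2716, 0.0167]
tcp_rot: [[-0.992, 0.124, 0.001], [0.124, 0.992, 0.0], [-0.001, 0.0, -1.0]]
ft_force: [-0.3, -1.2, -0.1]
finger_gap: 0.585
grasp_force: 0.0
```

>>> play_rows(commands="0 0 0 0 0 0 15; 0 0 0 0 0 0 15; 0 0 0 0 0 0 15; 0 0 0 0 0 0 15; 0 0 0 0 0 0 15; 0 0 0 0 0 0 15", force=60)

```text
clock: 27.38
tcp_pos: [0.6465, 0.2715, 0.0169]
tcp_rot: [[-0.992, 0.124, 0.001], [0.124, 0.992, 0.0], [-0.001, 0.0, -1.0]]
ft_force: [-1.2, -0.9, 7.0]
finger_gap: 0.282
grasp_force: 58.7
```

>>> play_rows(commands="0 0 -8 0 0 0 15; 0 0 -25 0 0 0 15; 0 0 -55 0 0 0 15; 0 0 -90 0 0 0 15; 0 0 -120 0 0 0 15; 0 0 -120 0 0 0 15; 0 0 -120 0 0 0 15")

```text
clock: 28.25
tcp_pos: [0.646, 0.2714, 0.1362]
tcp_rot: [[-0.992, 0.124, -0.0], [0.124, 0.992, -0.0], [0.0, -0.0, -1.0]]
ft_force: [-1.0, -0.1, -2.7]
finger_gap: 0.284
grasp_force: 58.9
```

Run:
```python
from h import *
s=sense(); print(s['tcp_pos'],s['finger_gap'],s['grasp_force'],s['ft_force'])
go((.475,-.0687,.135,172.94),(.475,-.0687,.029,172.94))
```

```text
[0.64597314 0.27138451 0.13617404] 0.2835608092344517 58.94315779209137 [-0.98737301 -0.11464349 -2.67157873]
row [ 127.5 -358.6    1.3] [-0.  -0.  -0.1]
row [ 127.5 -358.6  107.3] [-0.  -0.  -0.1]
```

>>> play_rows(commands="10 -25 0 0 0 0 15; 25 -70 0 0 0 0 15; 43 -120 0 0 0 0 15; 61 -170 0 0 0 0 15; 79 -220 0 0 0 0 15; 97 -270 0 0 0 0 15; 113 -315 0 0 0 0 15; 124 -347 0 0 0 0 15; 127.5 -358.5 0 0 0 0 15; 127.5 -358.5 0 0 0 0 15")

```text
clock: 29.5
tcp_pos: [0.4752, -0.0685, 0.136]
tcp_rot: [[-0.992, 0.125, -0.0], [0.125, 0.992, 0.0], [0.0, 0.0, -1.0]]
ft_force: [0.5, 0.6, -1.3]
finger_gap: 0.286
grasp_force: 59.1
```

>>> play_rows(commands="0 0 0 0 0 0 15; 0 0 25 0 0 0 15; 0 0 45 0 0 0 15; 0 0 45 0 0 0 15; 0 0 45 0 0 0 15")

```text
clock: 30.12
tcp_pos: [0.4756, -0.068, 0.0918]
tcp_rot: [[-0.992, 0.123, 0.0], [0.123, 0.992, -0.0], [-0.0, -0.0, -1.0]]
ft_force: [-0.5, 1.2, -1.8]
finger_gap: 0.283
grasp_force: 59.1
```

Run:
```python
from h import *
im,C=shot('w13'); s=sense(); print(s['tcp_pos'],s['grasp_force'])
w=(.4742,-.0687)
print('well rim edges l,r,near',proj(C,[w+(.03,)+np.array((0,0,0)) if 0 else [w[0],w[1]-.019,.03],[w[0],w[1]+.019,.03],[w[0]-.019,w[1],.03]]).round(1))
z=s['tcp_pos'][2]-.0169; print('socket base l,r,near, z',z,proj(C,[[.4742,-.0817,z],[.4742,-.0557,z],[.4612,-.0687,z]]).round(1))
# measure well: floor visible & dark foam
c=proj(C,[w[0]-.01,w[1],.012])[0].astype(int); g=cv2.cvtColor(im,cv2.COLOR_BGR2GRAY)
for v in range(c[1]-24,c[1]+40,5): print(v,g[v,270:380:4])
go((.475,-.0687,.029,172.94))
```

```text
[ 0.4756871  -0.06818432  0.09191892] 59.07379925251007
well rim edges l,r,near [[298.2 207.6]
 [344.4 202.2]
 [318.3 182.5]]
socket base l,r,near, z 0.07501891580304679 [[302.  229.2]
 [340.5 224.8]
 [318.8 209. ]]
163 [ 43  27  60  59  62  59  60  61  63  62  62  64  59  62  63  59  64  67
  63  61  60  55  60  62  62  55  60 173]
168 [ 45  34  60  59  62  57  61  61  58  59  62  64  61  63  63  60  61  60
  60  60  61  62  60  60  64  57 108 161]
173 [ 43  29  59  55  56  59  58  58  60  62  60  61  61  64  61  60  62  60
  62  63  59  60  59  52  67 121 177 178]
178 [ 45  29  59  59  58  59  62  58  60  61  59  61  63  61  58  58  61  57
  60  60  60  59 150 172 176 114 175 176]
183 [ 47  34  57  58  57  60  58  61  58  59  58  73 107 108 180 186  72  80
 178 135 116 174 177 179 179 105 176 176]
188 [100  33 135 133  60  59  55  56  57  63 110 111 114 114 232 240 241 237
 155 179 175 178 176 176 178 104 177 176]
193 [106  27 133 139 143  97 137 116  92 233 192 164 178 239 239 239 240 241
 178 163 175 177 176 177 175 111 175 171]
198 [101  30 127 138 140 146 150 145 222 235 236 237 238 238 239 240 240 240
 238  74 171 178 175 175 175 128 171 169]
203 [100  40 121 138 143 142 148 114 170 236 236 237 237 238 238 239 240 238
 112  56 175 175 174 173 173 150 175 171]
208 [ 96  38 118 137 142 146 144 122  41 219 234 236 236 238 238 239 236 112
  68  63 169 170 173 171 168 155 167 166]
213 [ 98  34  95 135 139 143 143 148  63  43 109 155 134 131 132 132 111  59
  37 110 170 168 171 168 168 156 169 165]
218 [ 89  50  78 136 138 138 141 145 126  64 123 160 173 171 175 158 128  53
  81 164 166 164 166 165 162 157 164 162]
223 [ 93  55  61 132 137 136 143 144 144 128 137 128 127 127 129 128 156 128
 161 162 161 163 160 165 160 162 162 158]
row [ 0.7 -0.6 62.9] [-0.   0.1 -0. ]
```

The well rim (cols 299–344, near row 182) and socket base match the predictions within 1–2 px. Lowering.

>>> play_rows(commands="0.5 -0.5 15 0 0 0 15; 0.5 -0.5 30 0 0 0 15; 0.5 -0.5 42 0 0 0 15; 0.5 -0.5 50 0 0 0 15; 0.5 -0.5 56 0 0 0 15; 0.5 -0.5 60 0 0 0 15; 0.5 -0.5 61.5 0 0 0 15; 0.5 -0.5 62.5 0 0 0 15; 0.5 -0.5 62.5 0 0 0 15")

```text
clock: 31.3
tcp_pos: [0.4748, -0.0689, 0.0289]
tcp_rot: [[-0.992, 0.124, 0.0], [0.124, 0.992, -0.0], [-0.0, -0.0, -1.0]]
ft_force: [-0.4, -0.6, 0.1]
finger_gap: 0.283
grasp_force: 59.4
```

>>> play_rows(commands="0 0 0.5 0 0 0 15; 0 0 1 0 0 0 15; 0 0 1 0 0 0 15")

```text
clock: 31.68
tcp_pos: [0.475, -0.069, 0.0287]
tcp_rot: [[-0.992, 0.124, 0.001], [0.124, 0.992, -0.0], [-0.001, -0.0, -1.0]]
ft_force: [-4.3, 0.8, 26.5]
finger_gap: 0.283
grasp_force: 62.2
```

>>> play_rows(commands="0 0 -1 0 0 0 40; 0 0 -1 0 0 0 40; 0 0 -1 0 0 0 40; 0 0 -15 0 0 0 40; 0 0 -45 0 0 0 45; 0 0 -90 0 0 0 60; 0 0 -140 0 0 0 62; 0 0 -180 0 0 0 62; 0 0 -180 0 0 0 62")

```text
clock: 32.8
tcp_pos: [0.4755, -0.069, 0.2109]
tcp_rot: [[-0.992, 0.124, 0.005], [0.124, 0.992, -0.0], [-0.005, 0.0, -1.0]]
ft_force: [-0.5, -0.0, -0.7]
finger_gap: 0.726
grasp_force: 0.0
```

Run:
```python
from h import *
i2,C2=load('w2'); i3,C3=load('w3')
for im,C in((i2,C2),(i3,C3)):
    h=cv2.cvtColor(im,cv2.COLOR_BGR2HSV); m=cv2.inRange(h,(20,120,80),(35,255,255)); k,l,st,ce=cv2.connectedComponentsWithStats(m)
    for i in range(1,k):
        if st[i][4]>150: print('yellow',ce[i].round(0),onplane(C,ce[i],.021)[0].round(3))
print('tape inner/near',onplane(C2,[(185,275),(200,257)],.04).round(3))
go((.60,-.2665,.2,172.9),(.6545,-.2665,.2,172.9))
```

```text
yellow [530.  39.] [0.302 0.131 0.021]
yellow [302. 212.] [ 0.568 -0.203  0.021]
yellow [251. 214.] [ 0.57  -0.29   0.021]
yellow [477. 224.] [ 0.567 -0.201  0.021]
yellow [408. 235.] [ 0.571 -0.287  0.021]
tape inner/near [[ 0.679 -0.412  0.04 ]
 [ 0.643 -0.38   0.04 ]]
row [-148.  -180.5   11.6] [ 0.   0.3 -0. ]
row [-202.  -173.8   11.8] [ 0.   0.3 -0. ]
```

>>> play_rows(commands="-50 -40 10 0 0 0 62; -100 -85 10 0 0 0 62; -150 -130 10 0 0 0 62; -190 -165 10 0 0 0 62; -202 -174 10 0 0 0 62; -202 -174 50 0 0 0 62; -202 -174 80 0 0 0 62; -202 -174 80 0 0 0 62; -202 -174 80 0 0 0 62")

```text
clock: 33.92
tcp_pos: [0.654, -0.2668, 0.1292]
tcp_rot: [[-0.992, 0.124, 0.001], [0.124, 0.992, -0.001], [-0.001, -0.001, -1.0]]
ft_force: [0.1, -0.4, 0.6]
finger_gap: 0.722
grasp_force: 0.0
```

Run:
```python
from h import *
im,C=shot('w14'); s=sense(); print(s['tcp_pos'])
p=proj(C,[.6545,-.2665,.04])[0]; print('expected',p)
h=cv2.cvtColor(im,cv2.COLOR_BGR2HSV); g=cv2.cvtColor(im,cv2.COLOR_BGR2GRAY)
x0,y0,x1,y1=int(p[0]-50),int(p[1]-50),int(p[0]+50),int(p[1]+40)
for th in (130,160,190):
    k,l,st,ce=cv2.connectedComponentsWithStats((g[y0:y1,x0:x1]>th).astype(np.uint8))
    for i in range(1,k):
        if st[i][4]>150: print(th,st[i][0]+x0+(st[i][2]-1)/2,st[i][1]+y0+(st[i][3]-1)/2,st[i][2:])
```

```text
[ 0.65412522 -0.26680143  0.12937412]
expected [322.62902847 196.74801357]
130 321.5 190.5 [ 100   90 8073]
160 314.0 199.5 [  85   72 4228]
190 322.5 195.5 [  48   46 1386]
```

Run:
```python
from h import *
P=tri([load('w2')[1],load('w14')[1]],[(266,262.7),(322.5,195.5)]); print(P, onplane(load('w14')[1],(322.5,195.5),.042))
go((P[0],P[1],.005,172.94))
```

```text
[ 0.65263803 -0.2660811   0.04279317] [[ 0.65268178 -0.26639787  0.042     ]]
row [  1.8   0.6 124.4] [-0.   0.1 -0.1]
```

>>> play_rows(commands="1 0.5 40 0 0 0 62; 1.5 0.5 75 0 0 0 62; 1.5 0.5 100 0 0 0 62; 1.5 0.5 115 0 0 0 62; 1.5 0.5 122 0 0 0 62; 1.5 0.5 124.5 0 0 0 62; 1.5 0.5 124.5 0 0 0 62")

```text
clock: 34.85
tcp_pos: [0.6525, -0.266, 0.0039]
tcp_rot: [[-0.992, 0.124, 0.001], [0.124, 0.992, -0.0], [-0.001, -0.0, -1.0]]
ft_force: [0.0, 0.0, -0.1]
finger_gap: 0.726
grasp_force: 0.0
```

>>> play_rows(commands="0 0 0 0 0 0 30; 0 0 0 0 0 0 30; 0 0 0 0 0 0 30; 0 0 0 0 0 0 30; 0 0 0 0 0 0 30", force=70)

```text
clock: 35.48
tcp_pos: [0.6525, -0.266, 0.0043]
tcp_rot: [[-0.992, 0.124, 0.001], [0.124, 0.992, -0.0], [-0.001, -0.0, -1.0]]
ft_force: [-3.9, 2.0, 8.9]
finger_gap: 0.456
grasp_force: 69.8
```

>>> play_rows(commands="0 0 -8 0 0 0 30; 0 0 -25 0 0 0 30; 0 0 -55 0 0 0 30; 0 0 -90 0 0 0 30; 0 0 -110 0 0 0 30; 0 0 -110 0 0 0 30; 0 0 -110 0 0 0 30")

```text
clock: 36.35
tcp_pos: [0.6518, -0.2657, 0.1126]
tcp_rot: [[-0.992, 0.124, -0.001], [0.124, 0.992, 0.0], [0.001, 0.0, -1.0]]
ft_force: [0.3, 0.4, -3.2]
finger_gap: 0.464
grasp_force: 70.7
```

Run:
```python
from h import *
s=sense(); print(s['tcp_pos'],s['finger_gap'],s['grasp_force'],s['ft_force'])
go((.5887,-.0828,.114,172.94),(.5887,-.0828,.017,172.94))
```

```text
[ 0.65179787 -0.26574079  0.11256064] 0.46416947288448934 70.73821306228638 [ 0.27377104  0.40277135 -3.21843181]
row [ 85.3 173.7  -1.3] [ 0.  -0.1 -0.1]
row [ 85.2 173.7  95.7] [ 0.  -0.1 -0.1]
```

>>> play_rows(commands="12 25 0 0 0 0 30; 33 68 0 0 0 0 30; 55 112 0 0 0 0 30; 75 152 0 0 0 0 30; 85 173.5 0 0 0 0 30; 85 173.5 0 0 0 0 30; 85 173.5 20 0 0 0 30; 85 173.5 40 0 0 0 30; 85 173.5 40 0 0 0 30; 85 173.5 40 0 0 0 30")

```text
clock: 37.6
tcp_pos: [0.5895, -0.0837, 0.0736]
tcp_rot: [[-0.992, 0.124, 0.0], [0.124, 0.992, -0.0], [-0.0, -0.0, -1.0]]
ft_force: [0.4, -0.7, -1.8]
finger_gap: 0.46
grasp_force: 71.0
```

Run:
```python
from h import *
im,C=shot('w15'); s=sense(); print(s['tcp_pos'],s['ft_force'])
w=np.array([.5887,-.0828])
print('well rim l,r,near',proj(C,[[w[0],w[1]-.027,.03],[w[0],w[1]+.027,.03],[w[0]-.027,w[1],.03]]).round(1))
z=s['tcp_pos'][2]-.0043; print('base l r near',proj(C,[[w[0],w[1]-.021,z],[w[0],w[1]+.021,z],[w[0]-.021,w[1],z]]).round(1))
g=cv2.cvtColor(im,cv2.COLOR_BGR2GRAY); n=proj(C,[w[0]-.02,w[1],.03])[0].astype(int)
for v in range(n[1]-20,n[1]+36,5): print(v,g[v,260:392:5])
go((.5887,-.0828,.017,172.94))
```

```text
[ 0.58963937 -0.08361909  0.07384122] [-0.51398268  0.43249431 -2.61207139]
well rim l,r,near [[288.2 217.4]
 [358.9 209.1]
 [318.9 179. ]]
base l r near [[290.9 239.4]
 [357.  231.9]
 [319.6 204.5]]
168 [35 37 17 41 43 45 37 42 46 43 42 41 45 45 45 44 47 42 40 42 47 45 45 46
 46 41 75]
173 [ 33  32  27  42  39  46  41  43  42  47  47  41  47  44  43  43  44  44
  45  43  40  46  41  40  44  45 125]
178 [ 33  33  29  38  41  41  40  44  46  44  38  45  63  69  59  43  43  48
  43  43  40  43  45  41  45 112 126]
183 [ 27  29  19  36  39  45  43  42  39  52  84  80  84  82  84  85  83  51
  45  51  42  43  46  40 108 128 125]
188 [ 35  30  24  36  44  44  38  43  73  82  82  83  82  84  80  81  84 200
 156 120  48  44  46  49 129 127 123]
193 [ 31  30  26  35  45  44  44  63  78  80  82  83  82  81  83  84 196 200
 202 107 127  45 113  83 125 124 122]
198 [ 43  26  20  35  41  42  43  82  81  80  84  80  80  84  82  97 195 195
 199 192 109 128 129  79 124 124 172]
203 [ 50  55  42  32  43  46  36  81  80  81  81  81  81  82  84 194 195 199
 198 190  58 126 126  69 125 123 192]
208 [ 54  54  43  36 100 103  30 174  87  81  82  82  83  81 169 191 195 192
 195  87  42 127 124  70 119 123 190]
213 [ 67  51  50  27  98 101  38 173 178 169  92  95  97  98  96 122 190 190
 194  82  41 123 122  91 122 120 188]
218 [ 71  55  49  30  98  98  52  84 114  93 126 123 112 117 128 116  97 177
 118  42  48 124 122 106 120 116 187]
223 [ 81  51  46  27  96  99  70  61 111  86  94  93  93  97  93  95 114 103
  73  16  77 120 119 109 114 110 186]
row [ 1.1  0.7 56.8] [-0.   0.  -0.1]
```

Well rim near edge at row 178 matches the predicted 179. Lowering.

>>> play_rows(commands="1 0.5 15 0 0 0 30; 1 0.5 28 0 0 0 30; 1 0.5 38 0 0 0 30; 1 0.5 46 0 0 0 30; 1 0.5 52 0 0 0 30; 1 0.5 55 0 0 0 30; 1 0.5 57 0 0 0 30; 1 0.5 57.5 0 0 0 30; 1 0.5 57.5 0 0 0 30")

```text
clock: 38.78
tcp_pos: [0.5885, -0.0826, 0.0163]
tcp_rot: [[-0.992, 0.124, 0.0], [0.124, 0.992, -0.0], [-0.0, -0.0, -1.0]]
ft_force: [-2.6, -0.3, 5.9]
finger_gap: 0.465
grasp_force: 72.0
```

Contact at the expected height (floor 12 mm). Release, rise and check everything from above.

>>> play_rows(commands="0 0 0 0 0 0 48; 0 0 0 0 0 0 48; 0 0 0 0 0 0 48; 0 0 -15 0 0 0 48; 0 0 -45 0 0 0 50; 0 0 -95 0 0 0 60; 0 0 -150 0 0 0 60; 10 0 -210 0 0 0 85; 45 30 -250 0 0 0 85; 80 60 -280 0 0 0 85")

```text
clock: 40.02
tcp_pos: [0.5154, -0.0123, 0.2983]
tcp_rot: [[-0.992, 0.124, 0.002], [0.124, 0.992, 0.0], [-0.002, 0.001, -1.0]]
ft_force: [1.7, 1.3, 0.9]
finger_gap: 0.995
grasp_force: 0.0
```

>>> play_rows(commands="10 0 0 0 0 0 85; 10 0 0 0 0 0 85; 10 0 0 0 0 0 85")

```text
clock: 40.4
tcp_pos: [0.5068, -0.0127, 0.2952]
tcp_rot: [[-0.992, 0.125, -0.001], [0.125, 0.992, -0.0], [0.001, -0.001, -1.0]]
ft_force: [-0.5, -0.3, -0.3]
finger_gap: 0.993
grasp_force: 0.0
```

Run:
```python
from h import *
im,C=shot('w16'); s=sense(); print(s['tcp_pos'])
g=cv2.cvtColor(im,cv2.COLOR_BGR2GRAY)
t=np.array([.5428,.0001]); ey=np.array([.9924,-.1229]); ex=np.array([-.1229,-.9924])
def prof(name,c,d,half,z):
    r=np.arange(-half,half+.0005,.002); P=np.c_[c+r[:,None]*d,np.full(len(r),z)]; uv=proj(C,P).round().astype(int)
    print(name,[(int(round(a*1000)),int(g[v,u]) if 0<=u<640 and 0<=v<400 else -1) for a,(u,v) in zip(r,uv)][::1])
e=t-.077*ex; print(proj(C,[*e,.04]),proj(C,[*t,.04]))
prof('slim top along',t+.077*ex-.06*ey,ey,.03,.077); prof('slim top across',t+.077*ex-.06*ey,ex,.03,.077)
prof('wide along',t+.077*ex+.055*ey,ey,.036,.054); prof('wide across',t+.077*ex+.055*ey,ex,.036,.054)
prof('ratchet near end',t-.11*ey,ey,.02,.030); prof('ratchet across',t-.07*ey,ex,.03,.030)
prof('long near end',e-.0755*ey,ey,.02,.032); prof('long far end',e+.0755*ey,ey,.02,.032); prof('long across',e-.065*ey,ex,.03,.032)
```

```text
[ 0.50682478 -0.01262181  0.29512238]
[[385.72197641 184.46698397]] [[333.6689531  184.55953244]]
slim top along [(-30, 109), (-28, 99), (-26, 47), (-24, 53), (-22, 49), (-20, 72), (-18, 89), (-16, 95), (-14, 109), (-12, 205), (-10, 238), (-8, 132), (-6, 61), (-4, 62), (-2, 36), (0, 52), (2, 129), (4, 111), (6, 109), (8, 174), (10, 210), (12, 178), (14, 124), (16, 115), (18, 112), (20, 111), (22, 113), (24, 111), (26, 111), (28, 113), (30, 112)]
slim top across [(-30, 125), (-28, 123), (-26, 108), (-24, 93), (-22, 126), (-20, 182), (-18, 193), (-16, 138), (-14, 111), (-12, 212), (-10, 201), (-8, 86), (-6, 25), (-4, 54), (-2, 48), (0, 52), (2, 116), (4, 128), (6, 99), (8, 119), (10, 213), (12, 205), (14, 112), (16, 104), (18, 100), (20, 105), (22, 100), (24, 88), (26, 42), (28, 48), (30, 68)]
wide along [(-36, 98), (-34, 81), (-32, 91), (-30, 108), (-28, 119), (-26, 112), (-24, 105), (-22, 107), (-20, 123), (-18, 191), (-16, 240), (-14, 241), (-12, 211), (-10, 123), (-8, 56), (-6, 58), (-4, 55), (-2, 64), (0, 182), (2, 236), (4, 239), (6, 175), (8, 144), (10, 113), (12, 107), (14, 111
[... 1293 characters left out ...]
, (4, 246), (6, 246), (8, 247), (10, 246), (12, 246), (14, 246), (16, 246), (18, 246), (20, 246)]
long far end [(-20, 246), (-18, 246), (-16, 246), (-14, 246), (-12, 246), (-10, 241), (-8, 246), (-6, 247), (-4, 247), (-2, 246), (0, 243), (2, 127), (4, 41), (6, 69), (8, 107), (10, 124), (12, 123), (14, 122), (16, 119), (18, 123), (20, 122)]
long across [(-30, 124), (-28, 127), (-26, 125), (-24, 127), (-22, 127), (-20, 127), (-18, 116), (-16, 72), (-14, 118), (-12, 207), (-10, 238), (-8, 246), (-6, 246), (-4, 247), (-2, 247), (0, 246), (2, 243), (4, 238), (6, 220), (8, 196), (10, 163), (12, 101), (14, 144), (16, 213), (18, 212), (20, 196), (22, 126), (24, 137), (26, 138), (28, 139), (30, 136)]
```

Every item is within about 1 mm of its place at the seated height. Handing in.

```bash
python3 -c "
from plant import workorder
print(workorder.finish_job())"
```

```text
the job is handed in; nothing more can be done
None
```

The ratchet, long extension bar, slim socket and wide socket each sit in their own cut-outs, within about 1–2 mm in the last overhead picture; the short bar and axle socket were left alone, and I handed the job in at about 40 s but got no verdict back.

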